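# Pack up the heel of a strap clamp and hold it down

## Task

Pack up the raised heel of the loose strap clamp: slide steel packing plates from the tray into the gap between the bed and the heel, one flat on top of another, until the gap is filled (normally as many as will go in), so that the strap will bear on them about level or a little heel-high. Then push the heel firmly down on the stack and finish while still holding it pushed down, ready for the nut to be tightened. Leave the washers and nuts in the tray and on the bed where they are.

Things in the scene. Friction and masses are not known exactly. Their poses are not given: they have to be found in the camera images.
- bed: T-slotted cast-iron bed plate, fixed, 220 x 460 x 40 mm. Origin: centre of its underside, on the bench; y along its three 14 mm slots; its flat top is 40 mm above the origin. The middle slot runs under the strap; plates bridge it.
- bracket: cast bearing bracket, fixed on the bed: foot 80 x 140 mm with a bored boss, 78 mm above the foot. Origin: centre of the foot's top face; y points towards the loose clamp. The foot's top is 9 to 25 mm above the bed, different each time. A second clamp, already tight, holds the other end.
- strap: strap of the loose clamp, steel, 122 x 32 x 14 mm. Origin: on its underside at the nose line, where it rests on the bracket's foot; x runs from nose to heel (heel end at +112 mm, nose end at -12 mm), z up (top at +14 mm). It only rocks about its own y through the origin. Stud and nut stand at x = 50 mm, up to 44 mm above the foot; the strap is flat from x = 75 to 112 mm.
- strap_heel (a point): point on the strap's underside, on its centre line, 100 mm from the nose line (12 mm short of the heel end). A spring round the stud holds the strap up against the slack nut, 0.075 rad (4.3 deg) heel-high; about 3 N here brings it level.
- strap_press (a point): point on the strap's top face, on its centre line, 93 mm from the nose line: a good place to push the heel down; some 10 to 15 N is a firm hold
- nose_line (a point): fixed point on the foot's top face under the strap's nose, at the strap's origin; z up
- tray: fixed plastic tray with low walls (14 mm high, 3 mm thick, floor 3 mm). Origin: under the centre of its four large compartments (2 x 2, each 86 mm in x by 112 mm in y inside), each holding one packing plate; a strip of three small compartments with odds and ends adjoins on the +x side.
- plate1: steel packing plate 1 of four alike, 30 (x) x 90 (y) x 8 (z) mm, 0.17 kg, lying flat in a tray compartment. Origin: centre of its underside, y along its length. About 30 mm of it under the heel is enough.
- plate2: steel packing plate 2 of four alike, 30 (x) x 90 (y) x 8 (z) mm, 0.17 kg, lying flat in a tray compartment. Origin: centre of its underside, y along its length. About 30 mm of it under the heel is enough.
- plate3: steel packing plate 3 of four alike, 30 (x) x 90 (y) x 8 (z) mm, 0.17 kg, lying flat in a tray compartment. Origin: centre of its underside, y along its length. About 30 mm of it under the heel is enough.
- plate4: steel packing plate 4 of four alike, 30 (x) x 90 (y) x 8 (z) mm, 0.17 kg, lying flat in a tray compartment. Origin: centre of its underside, y along its length. About 30 mm of it under the heel is enough.
- washer_a: steel washer, 28 mm across, 4 mm thick, in the tray's small compartments; a bystander
- washer_b: a second such washer in the tray; a bystander
- t_nut: steel T-nut, 28 x 28 x 18 mm, in the tray's small compartments; a bystander
- flange_nut: steel flange nut, 28 mm across, 18 mm high, standing on the bed; a bystander
There are look-alikes about, which are no part of the job. What is shaped like the plate2 but purple is not meant. Leave any turquoise look-alike of the plate4 alone.

How it is judged (in metres and radians):
At the end, for the whole second after the job is handed in: For the last second: fingers push the strap with over 5 N and it bears on a plate with over 3 N; its underside 100 mm from the nose line is at most 4 mm below and 9 mm above the nose line; plates within 75 mm of that point lie flat (0.07 rad) and still (contact force between the fingers and strap above 5 N and (contact force between strap and plate1 above 3 N or contact force between strap and plate2 above 3 N or contact force between strap and plate3 above 3 N or contact force between strap and plate4 above 3 N) and z of strap_heel in the frame of nose_line between -0.004 and 0.009 m and linear speed of strap below 0.02 m/s and (horizontal distance between plate1 and strap_heel above 0.075 m or (angle between plate1's own z axis and vertical below 0.07 rad and linear speed of plate1 below 0.02 m/s)) and (horizontal distance between plate2 and strap_heel above 0.075 m or (angle between plate2's own z axis and vertical below 0.07 rad and linear speed of plate2 below 0.02 m/s)) and (horizontal distance between plate3 and strap_heel above 0.075 m or (angle between plate3's own z axis and vertical below 0.07 rad and linear speed of plate3 below 0.02 m/s)) and (horizontal distance between plate4 and strap_heel above 0.075 m or (angle between plate4's own z axis and vertical below 0.07 rad and linear speed of plate4 below 0.02 m/s))); the arm keeps its last pose, push and grip.
It fails at once if a washer, the T-nut or the flange nut is shifted by more than 40 mm (distance of any of washer_a, washer_b, t_nut, flange_nut from where it was at the start of the episode above 0.04 m).
It also fails if it takes over 67 s, if anything falls off the work surface, if the arm or the gripper's body presses on something with over 40 N, if the wrist force passes 120 N, or if a joint passes its speed limit or range.

## Robot

A 6-joint arm with a two-finger parallel gripper is mounted at the origin on the work surface. World frame = base frame: x ahead of the robot, y to its left, z up, the work surface at z = 0. Lengths are in mm, angles in degrees, forces in N, time in s.
With the tool pointing down it reaches from about 300 to 850 mm from the base axis. Payload 4.2 kg.
Tool frame: the origin (TCP) lies midway between the tips of the shut fingers; the grasp point (between the pads) lies 19 mm behind it; x points along the fingers, y is the direction in which the jaws open and shut, and the axes are right-handed (so a half turn about x gives the same grasp; the last joint's range is limited). The gripper opens to 91 mm and grips with 3 to 60 N. Pads are 32 mm wide; open, the fingers measure 118 mm over their backs; the gripper's body (76 mm by 178 mm) begins 60 mm behind the grasp point.
Start: joints at [-76.433, 18.312, 89.639, -0, 72.044, -1.146], TCP at [146.045, -556.16, 213.976] pointing down, gripper open.
Joint ranges: [-177.97, 177.97], [-48.28, 115.42], [12.27, 149.76], [-77.06, 257.06], [2.81, 150.46], [-146.56, 146.56]. Speed limits (degrees/s): [147.25, 147.25, 180, 180, 180, 180].

## Interface

Orientations are given as [roll, pitch, yaw] about the fixed x, y, z axes, in that order (R = Rz(yaw) Ry(pitch) Rx(roll)).
In Python, from workcell import * gives the robot as it stands.
- The arm moves only by the shell command python3 -m handwheel 'ROWS' [FORCE]. ROWS is a JSON object of lists of equal length, an entry for each row: "gripper": the closure, from 0 (fully open) to 1 (shut); "offset": the shift along the tool's x, y, z in mm, a list of three; "rot": the turn, a rotation vector about the tool's x, y, z in degrees, a list of three. A call has 1 to 5 rows; each row is the pose to reach, as a shift and turn from the pose commanded when the call began, along the tool's axes at that moment; what a row does not reach only later rows make up. A row lasts 1/12 s, in which the tool goes at most 41.7 mm and 7.16 degrees, less where a joint would pass 70% of its speed; a pose out of reach is approached as far as the arm can. A call with a gripper value outside its range is refused whole. The fingers move at their own pace and stop on an object; FORCE is the grip in N (left out, the last holds). Time passes only in rows, so rows that repeat a pose let the fingers close. It gives the time, the measured TCP pose, the force and the opening at its end, in the units of the state.
- state(): the state, without advancing time (a new reading comes with each control period).
- grab_frame(name): name is "scene" or "side" or "wrist"; returns the picture (400x640x3 uint8, red, green, blue); there is no depth.
- camera_params(name): a dict with "fx", "fy", "cx", "cy" (pixels), "k1" (the pictures are not rectified: a ray, as slopes to the right and down, at radius r is drawn at 1 + k1 r^2 times it, then the intrinsics apply), "position" and "attitude" of the camera in the world; the wrist camera has in their place "hand_eye" (4x4, takes a point from camera to tool coordinates, whose origin is the TCP and whose axes are the tool frame's). Camera axes: x right, y up, looking along -z (the intrinsics and any distortion apply to the point x, -y, -z); pixel columns grow to the right and rows downward; lengths in mm; the calibration is good to about 2 mm. A picture is of the moment at which its call begins: read the wrist's pose just before it. camera_params takes no time and is no camera call.
- job_done(): hands the job in, once; it reports no verdict.
The state is a dict: "time_s": time; "qpos": joint angles; "qvel": joint speeds; "effort": joint torques, N m; "ee_pos": TCP position; "ee_rot": TCP orientation; "force": force on the tool from outside, world axes, zero at the start; "torque": the same for the moment, N m; "gripper_width": finger opening in mm.
Only numpy, scipy, OpenCV 4.12 (cv2) and the standard library are available. Lean on these libraries where they do the work, as an engineer would, in place of code of your own. Each camera call takes 0.05 s, during which the arm holds its last target.

## Working session

There is one attempt and no reset: what is moved stays moved. The work goes in short steps, Python scripts to look and compute and a shell command to move; the robot and the scene stay as the last step left them, time stands still between calls to the robot, and variables do not carry over. Pictures are saved under pics/ and viewed, and the job is handed in when it is done.

```bash
ls; mkdir -p pics; python3 - <<'E'
from workcell import *
import cv2
print(state())
for n in ["scene","side","wrist"]:
    p=camera_params(n);print(n,p)
    cv2.imwrite(f"pics/{n}0.png",cv2.cvtColor(grab_frame(n),cv2.COLOR_RGB2BGR))
E
```

```text
pics
{'time_s': 0.0, 'qpos': array([-7.64319956e+01,  1.83513599e+01,  8.97086199e+01, -9.74013722e-04,
        7.20442086e+01, -1.14592929e+00]), 'qvel': array([ 0.10808633,  0.0344747 ,  0.02541051,  0.01579785, -0.03487326,
        0.01116154]), 'effort': array([ 2.71452300e-04, -4.12454152e+01, -2.31971902e+01,  7.27266585e-02,
        4.58705937e-02, -1.40466973e-04]), 'ee_pos': array([ 145.91755634, -555.63139826,  213.10811375]), 'ee_rot': array([-90.63669724,  89.89580754, 104.07753761]), 'force': array([ 0.80078723, -0.51180655, -0.93646756]), 'torque': array([ 0.06297322,  0.02840227, -0.04742891]), 'gripper_width': 91.00322477550388}
scene {'fx': 508.4044425153586, 'fy': 508.4044425153586, 'cx': 327.2137202503252, 'cy': 199.25755744606252, 'k1': -0.09156542784598636, 'position': array([1339.76247571, -218.92109138, 1149.99217493]), 'attitude': array([40.39064318,  0.90707964, 68.9112233 ])}
side {'fx': 368.9881925487507, 'fy': 368.9881925487507, 'cx': 313.7860964272618, 'cy': 198.49147624158138, 'k1': -0.0628229622520554, 'position': array([254.01725183, 709.32065469, 586.99877673]), 'attitude': array([  52.25101796,    0.72411616, -160.32060902])}
wrist {'fx': 335.79999922052855, 'fy': 335.79999922052855, 'cx': 320.2669502562511, 'cy': 198.21751484699675, 'k1': 0.007014524555838879, 'hand_eye': array([[ 9.30953273e-04,  2.55582880e-01, -9.66786701e-01,
        -1.70314599e+02],
       [ 9.99999459e-01, -6.85681367e-04,  7.81666060e-04,
        -4.57486207e-01],
       [-4.63127164e-04, -9.66786906e-01, -2.55583380e-01,
        -7.12292536e+01],
       [ 0.00000000e+00,  0.00000000e+00,  0.00000000e+00,
         1.00000000e+00]])}
```

View pics/scene0.png

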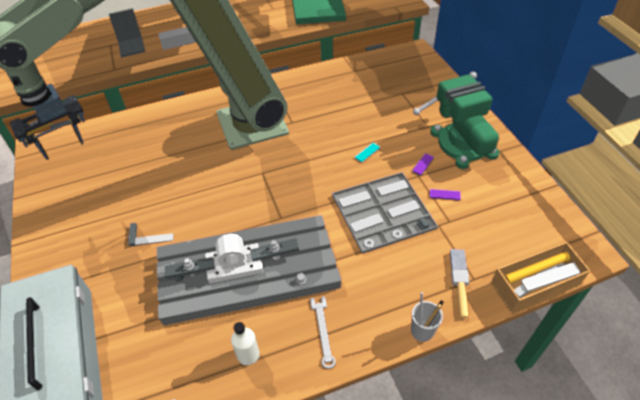

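View pics/side0.png

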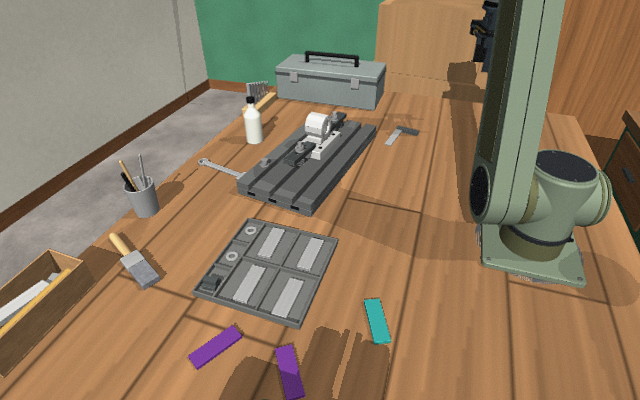

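View pics/wrist0.png

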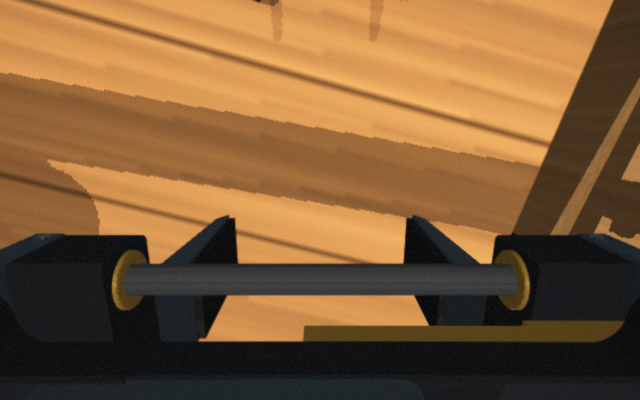

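```bash
cat > h.py <<'E'
from workcell import *
import numpy as np, cv2
from scipy.spatial.transform import Rotation as Ro
def Rm(a): return Ro.from_euler('xyz',a,degrees=True).as_matrix()
def campose(n,s=None):
    p=camera_params(n)
    if n!="wrist": return p,Rm(p['attitude']),np.array(p['position'])
    if s is None: s=state()
    Rt=Rm(s['ee_rot']); H=np.array(p['hand_eye'])
    return p,Rt@H[:3,:3],Rt@H[:3,3]+s['ee_pos']
def ray(n,uv,s=None):
    p,R,t=campose(n,s)
    K=np.array([[p['fx'],0,p['cx']],[0,p['fy'],p['cy']],[0,0,1]])
    q=cv2.undistortPoints(np.array(uv,float).reshape(-1,1,2),K,np.array([p['k1'],0,0,0,0])).reshape(-1,2)
    d=np.c_[q[:,0],-q[:,1],-np.ones(len(q))]@R.T
    return t,d
def onz(n,uv,z,s=None):
    t,d=ray(n,uv,s); return t+d*((z-t[2])/d[:,2])[:,None]
def proj(n,P,s=None):
    p,R,t=campose(n,s); c=(np.array(P,float).reshape(-1,3)-t)@R
    K=np.array([[p['fx'],0,p['cx']],[0,p['fy'],p['cy']],[0,0,1]])
    x=np.c_[c[:,0],-c[:,1],-c[:,2]]
    return cv2.projectPoints(x,np.zeros(3),np.zeros(3),K,np.array([p['k1'],0,0,0,0]))[0].reshape(-1,2)
def tri(n1,p1,n2,p2,s=None):
    t1,d1=ray(n1,[p1],s);t2,d2=ray(n2,[p2],s);d1=d1[0];d2=d2[0]
    k=np.linalg.lstsq(np.c_[d1,-d2],t2-t1,rcond=None)[0]
    a=t1+k[0]*d1;b=t2+k[1]*d2
    return (a+b)/2,np.linalg.norm(a-b)
E
python3 - <<'E'
from h import *
s=cv2.imread("pics/scene0.png");d=cv2.imread("pics/side0.png")
cv2.imwrite("pics/a.png",cv2.resize(s[165:345,150:350],None,fx=4,fy=3.3,interpolation=cv2.INTER_CUBIC)[:600])
cv2.imwrite("pics/b.png",cv2.resize(d[100:220,230:390],None,fx=5,fy=5,interpolation=cv2.INTER_CUBIC)[:600])
# plates: bright gray
for n,im,roi in (("scene",s,(325,165,445,255)),("side",d,(190,215,345,330))):
    x0,y0,x1,y1=roi
    c=im[y0:y1,x0:x1].astype(int)
    m=((c.min(2)>150)&(c.max(2)-c.min(2)<25)).astype(np.uint8)*255
    for k in cv2.findContours(m,cv2.RETR_EXTERNAL,cv2.CHAIN_APPROX_NONE)[0]:
        if cv2.contourArea(k)<60: continue
        r=cv2.minAreaRect(k); b=cv2.boxPoints(r)+[x0,y0]
        M=cv2.moments(k); ct=np.array([[M['m10']/M['m00']+x0,M['m01']/M['m00']+y0]])
        P=onz(n,ct,11)[0]; B=onz(n,b,11)
        print(n,ct.round(1),P.round(1), [np.linalg.norm(B[i]-B[(i+1)%4]).round(1) for i in range(4)],B[:,:2].round(0).tolist())
st=state();print(Rm(st['ee_rot']).round(3))
E
```

```text
scene [[371.3 241.9]] [617.5 170.   11. ] [np.float64(45.0), np.float64(33.2), np.float64(44.3), np.float64(32.8)] [[604.0, 149.0], [596.0, 193.0], [630.0, 192.0], [636.0, 148.0]]
scene [[398. 233.]] [617.6 251.5  11. ] [np.float64(36.4), np.float64(27.8), np.float64(36.0), np.float64(27.8)] [[599.0, 242.0], [612.0, 276.0], [637.0, 263.0], [624.0, 230.0]]
scene [[406.4 218. ]] [578.5 297.1  11. ] [np.float64(95.2), np.float64(20.0), np.float64(94.4), np.float64(19.5)] [[569.0, 252.0], [569.0, 348.0], [589.0, 343.0], [588.0, 249.0]]
scene [[366.2 221.6]] [547.8 185.5  11. ] [np.float64(107.3), np.float64(74.7), np.float64(103.7), np.float64(72.8)] [[516.0, 138.0], [514.0, 245.0], [587.0, 232.0], [588.0, 128.0]]
scene [[357.5 207.2]] [489.9 183.8  11. ] [np.float64(95.8), np.float64(16.6), np.float64(95.1), np.float64(16.3)] [[481.0, 138.0], [481.0, 234.0], [498.0, 231.0], [498.0, 136.0]]
scene [[401.9 207.2]] [538.  303.1  11. ] [np.float64(107.5), np.float64(46.2), np.float64(105.3), np.float64(45.0)] [[516.0, 254.0], [515.0, 361.0], [560.0, 350.0], [560.0, 245.0]]
scene [[392.5 196.
[... 794 characters left out ...]
95.4), np.float64(31.5)] [[555.0, 354.0], [564.0, 257.0], [529.0, 265.0], [524.0, 360.0]]
side [[231.3 255.9]] [611.  256.8  11. ] [np.float64(24.0), np.float64(23.7), np.float64(23.5), np.float64(23.8)] [[628.0, 251.0], [605.0, 243.0], [594.0, 263.0], [616.0, 271.0]]
side [[309.7 253.5]] [454.9 195.2  11. ] [np.float64(99.9), np.float64(33.0), np.float64(97.4), np.float64(29.7)] [[469.0, 238.0], [472.0, 138.0], [441.0, 147.0], [440.0, 244.0]]
side [[270.5 242.3]] [548.9 191.5  11. ] [np.float64(101.7), np.float64(33.2), np.float64(98.9), np.float64(29.8)] [[560.0, 235.0], [569.0, 134.0], [537.0, 143.0], [532.0, 242.0]]
[[-0.     0.254 -0.967]
 [ 0.001 -0.967 -0.254]
 [-1.    -0.001 -0.   ]]
```

View pics/a.png

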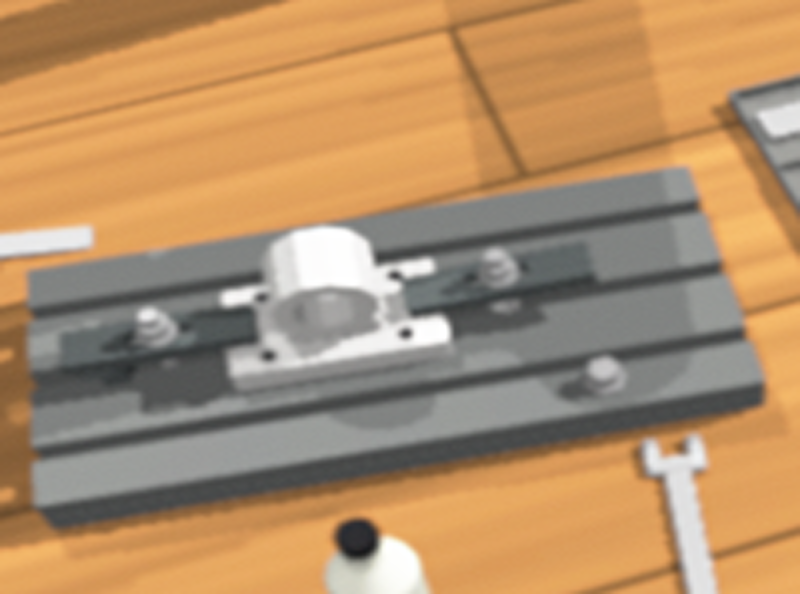

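View pics/b.png

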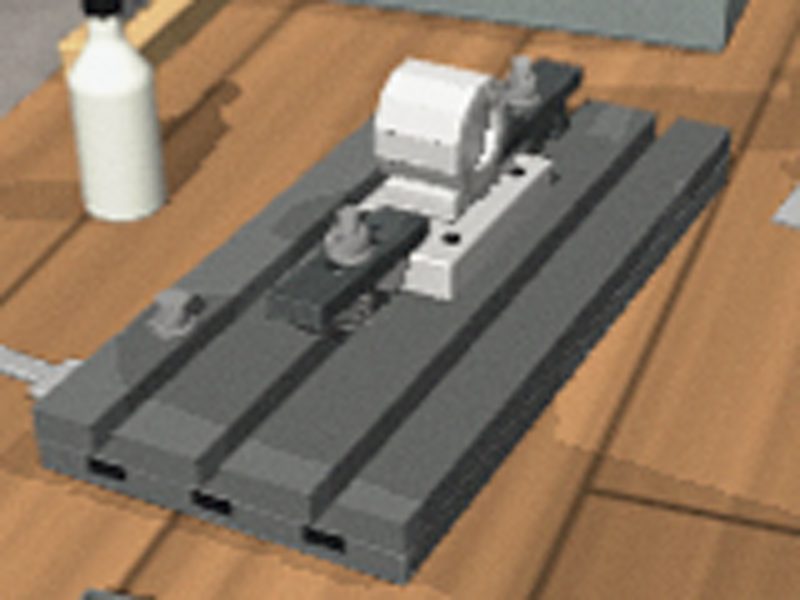

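```bash
python3 - <<'E'
from h import *
def A(x,y): return (150+x/4,165+y/3.3)
def B(x,y): return (230+x/5,100+y/5)
for nm,a,b in (("heel top outer(+x?)",A(600,278),B(270,295)),("heel top inner",A(590,245),B(325,308)),("stud",A(500,252),B(352,210)),("bed corner NE",A(760,385),B(38,402)),("bedcornerNW",A(690,170),B(408,525)),("flangenut",A(605,360),B(178,295))):
    p,e=tri("scene",a,"side",b);print(nm,p.round(1),round(e,1))
E
```

```text
heel top outer(+x?) [612.  -33.9  80.7] 6.7
heel top inner [579.8 -29.9  81.3] 7.4
stud [585.3 -88.7 107.4] 3.9
bed corner NE [715.8  35.8  37. ] 3.7
bedcornerNW [499.   69.3  34.8] 6.8
flangenut [673.2 -51.1  60.2] 2.1
```

```bash
python3 -m handwheel '{"gripper":[0.5,0.5,0.5,0.5,0.5],"offset":[[-5,-125,-165],[-5,-125,-165],[-5,-125,-165],[-5,-125,-165],[-5,-125,-165]],"rot":[[-35,0,0],[-35,0,0],[-35,0,0],[-35,0,0],[-35,0,0]]}' 30; cat >> h.py <<'E'
def go(x,y,z,yaw=None):
    "tool offset + rot about tool x to reach the TCP pose; yaw = world angle of tool y"
    s=state();R=Rm(s['ee_rot']);o=R.T@(np.array([x,y,z])-s['ee_pos'])
    a=np.degrees(np.arctan2(R[1,1],R[0,1]))
    print('pos',s['ee_pos'].round(1),'yaw',a.round(2),'t',round(s['time_s'],2),'F',s['force'].round(1),'w',round(s['gripper_width'],1));print('offset',o.round(1),'rotx',None if yaw is None else round(-(yaw-a),2),'down err',(R[:,0]).round(4))
E
python3 -c "from h import *;go(600,20,230,-7)"
```

```text
time_s: 0.57
ee_pos: [274.5, -391.5, 218.8]
ee_rot: [-134.3, 90.0, 95.7]
force: [0.5, -0.3, -0.2]
gripper_width: 60.3
pos [ 274.5 -391.5  218.8] yaw -39.99 t 0.57 F [ 0.5 -0.3 -0.2] w 60.3
offset [ -11.1  -15.1 -524.4] rotx -32.99 down err [-0.e+00  5.e-04 -1.e+00]
```

```bash
python3 -m handwheel '{"gripper":[0.5,0.5,0.5,0.5,0.5],"offset":[[-5,-6,-208],[-5,-6,-208],[-5,-6,-208],[-5,-6,-208],[-5,-6,-208]],"rot":[[-33,0,0],[-33,0,0],[-33,0,0],[-33,0,0],[-33,0,0]]}' ; 
python3 -c "from h import *;go(600,20,230,-7)"
```

```text
time_s: 0.98
ee_pos: [404.5, -228.9, 224.0]
ee_rot: [14.0, 90.0, -83.0]
force: [0.7, -0.5, -0.7]
gripper_width: 45.7
pos [ 404.5 -228.9  224. ] yaw -6.98 t 0.98 F [ 0.7 -0.5 -0.7] w 45.7
offset [  -6.   163.8 -270.8] rotx 0.02 down err [ 0.e+00 -2.e-04 -1.e+00]
```

```bash
python3 -m handwheel '{"gripper":[0.5,0.5,0.5,0.5,0.5],"offset":[[-4,108,-178],[-4,108,-178],[-4,108,-178],[-4,108,-178],[-4,108,-178]],"rot":[[0,0,0],[0,0,0],[0,0,0],[0,0,0],[0,0,0]]}' ; python3 -m handwheel '{"gripper":[0.5,0.5,0.5,0.5],"offset":[[-2,56,-93],[-2,56,-93],[-2,56,-93],[-2,56,-93]],"rot":[[0,0,0],[0,0,0],[0,0,0],[0,0,0]]}' ; 
python3 - <<'E'
from h import *
go(600,20,230,-7)
cv2.imwrite("pics/w1.png",cv2.cvtColor(grab_frame("wrist"),cv2.COLOR_RGB2BGR))
E
```

```text
time_s: 1.4
ee_pos: [534.3, -65.9, 227.8]
ee_rot: [-47.1, 90.0, -144.4]
force: [0.9, -0.6, 0.9]
gripper_width: 45.8
time_s: 1.73
ee_pos: [603.5, 21.5, 228.9]
ee_rot: [160.1, 89.9, 63.1]
force: [-0.4, 0.5, 0.2]
gripper_width: 45.6
pos [603.5  21.5 228.9] yaw -7.03 t 1.73 F [-0.4  0.5  0.2] w 45.6
offset [-1.1 -3.3  1.9] rotx -0.03 down err [ 9.0e-04  1.8e-03 -1.0e+00]
```

View pics/w1.png

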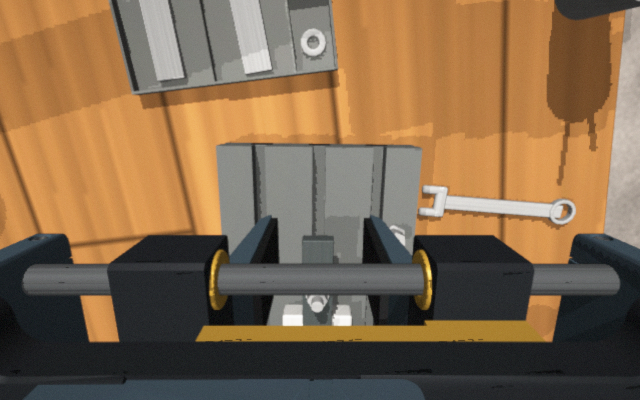

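```bash
python3 -m handwheel '{"gripper":[0.2,0.2,0.2,0.2],"offset":[[0,0,90],[0,0,90],[0,0,90],[0,0,90]],"rot":[[0,0,0],[0,0,0],[0,0,0],[0,0,0]]}' ; 
python3 - <<'E'
from h import *
go(600,20,230,-7)
im=cv2.cvtColor(grab_frame("wrist"),cv2.COLOR_RGB2BGR)
cv2.imwrite("pics/w2.png",im)
cv2.imwrite("pics/w2z.png",cv2.resize(im[80:300,200:440],None,fx=3,fy=2.7,interpolation=cv2.INTER_CUBIC))
E
```

```text
time_s: 2.12
ee_pos: [588.0, -75.3, 229.9]
ee_rot: [-46.9, 89.9, -144.5]
force: [0.5, 0.4, 0.4]
gripper_width: 69.3
pos [588.  -75.3 229.9] yaw -7.57 t 2.12 F [0.5 0.4 0.4] w 69.3
offset [ -0.2  -0.7 -96.1] rotx -0.57 down err [-1.1e-03 -8.0e-04 -1.0e+00]
```

View pics/w2z.png

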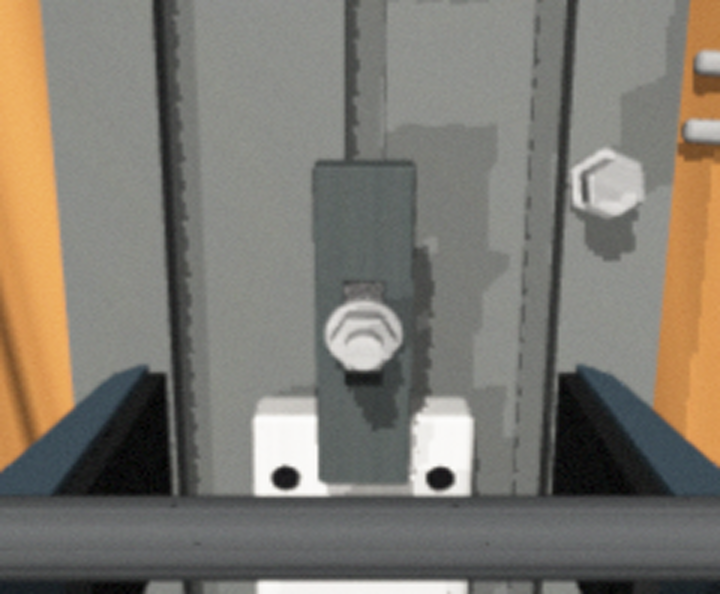

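View pics/w2.png

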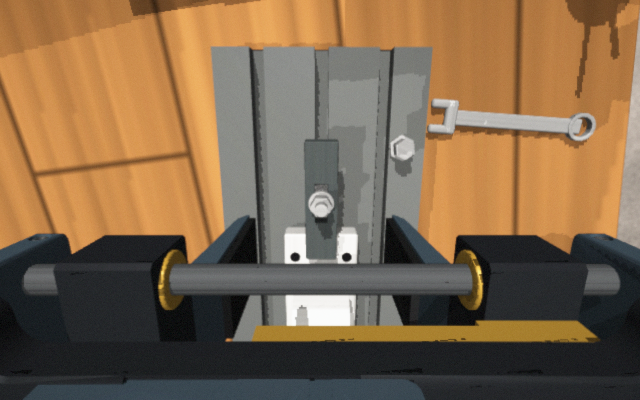

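```bash
python3 - <<'E'
from h import *
s=state()
def Z(x,y): return (200+x/3,80+y/2.7)
print("camera",campose("wrist",s)[2].round(1))
for h in (9,15,20,25):
    zt=40+h+14
    P=onz("wrist",[Z(314,163),Z(415,163)],zt+8.4,s); N=onz("wrist",[Z(320,484),Z(410,484)],zt-1,s)
    F=onz("wrist",[Z(257,415),Z(471,414)],40+h,s); G=onz("wrist",[Z(257,400),Z(471,399)],40,s)
    print(h,"heel",P.round(1)[:,:2].tolist(),np.linalg.norm(P[0]-P[1]).round(1),"len",np.linalg.norm(P.mean(0)-N.mean(0)).round(1),"nose",N[:,:2].round(1).tolist(),"foot",F[:,:2].round(1).tolist(),np.linalg.norm(F[0]-F[1]).round(1),"footbot",G[:,:2].round(1).tolist(),np.linalg.norm(G[0]-G[1]).round(1))
B=onz("wrist",[(213,47),(432,48)],40,s);print("bed end",B.round(1),np.linalg.norm(B[0]-B[1]))
E
```

```text
camera [597.3  -2.3 400.3]
9 heel [[578.1, -28.5], [610.4, -32.7]] 32.6 len 129.8 nose [[561.5, -156.9], [594.0, -161.1]] foot [[541.3, -129.2], [620.0, -139.0]] 79.3 footbot [[540.9, -125.8], [621.3, -135.9]] 81.0
15 heel [[578.5, -28.0], [610.2, -32.2]] 32.0 len 127.5 nose [[562.1, -154.1], [594.1, -158.3]] foot [[542.2, -127.0], [619.6, -136.7]] 78.0 footbot [[540.9, -125.8], [621.3, -135.9]] 81.0
20 heel [[578.7, -27.6], [610.0, -31.7]] 31.5 len 125.6 nose [[562.7, -151.8], [594.2, -155.9]] foot [[543.0, -125.2], [619.3, -134.8]] 76.9 footbot [[540.9, -125.8], [621.3, -135.9]] 81.0
25 heel [[579.0, -27.2], [609.8, -31.2]] 31.0 len 123.7 nose [[563.2, -149.5], [594.2, -153.6]] foot [[543.8, -123.4], [619.0, -132.8]] 75.7 footbot [[540.9, -125.8], [621.3, -135.9]] 81.0
bed end [[499.2  71.3  40. ]
 [714.1  42.1  40. ]] 216.91436119574342
```

```bash
python3 -c "
from h import *
go(615,-130,80,-7.5)"
```

```text
pos [588.4 -73.6 230. ] yaw -7.49 t 2.17 F [ 0.6  0.9 -0.2] w 72.0
offset [149.9  33.8  52.5] rotx 0.01 down err [-6.e-04  3.e-04 -1.e+00]
```

```bash
python3 -m handwheel '{"gripper":[1,1,1,1,1],"offset":[[0,34,52],[0,34,52],[20,34,52],[60,34,52],[100,34,52]],"rot":[[0,0,0],[0,0,0],[0,0,0],[0,0,0],[0,0,0]]}' ; python3 -m handwheel '{"gripper":[1,1,1,1,1],"offset":[[25,0,0],[45,0,0],[54,0,0],[58,0,0],[60,0,0]],"rot":[[0,0,0],[0,0,0],[0,0,0],[0,0,0],[0,0,0]]}' ; 
python3 - <<'E'
from h import *
go(615,-130,60,-7.5)
im=cv2.cvtColor(grab_frame("wrist"),cv2.COLOR_RGB2BGR)
cv2.imwrite("pics/w3.png",im)
E
```

```text
time_s: 2.58
ee_pos: [617.7, -127.6, 130.5]
ee_rot: [91.3, 89.7, -6.0]
force: [0.5, 0.0, -1.2]
gripper_width: 42.5
time_s: 3.0
ee_pos: [611.9, -124.7, 73.5]
ee_rot: [-106.3, 89.4, 156.4]
force: [-2.6, 1.3, 0.5]
gripper_width: 9.4
pos [ 611.9 -124.7   73.5] yaw -7.27 t 3.0 F [-2.6  1.3  0.5] w 9.4
offset [13.5  3.9  4.9] rotx 0.23 down err [-0.009   0.0039 -1.    ]
```

View pics/w3.png

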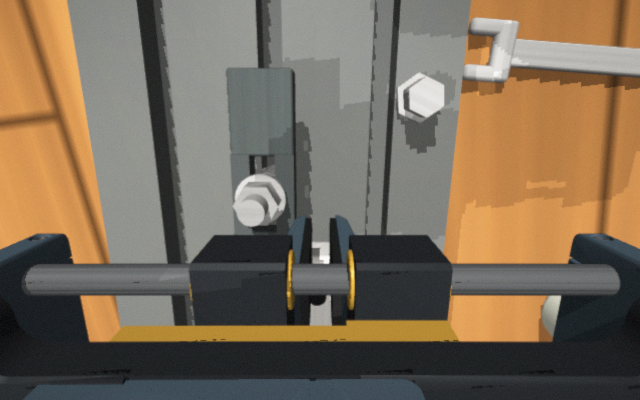

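```bash
python3 -m handwheel '{"gripper":[1,1,1],"offset":[[-4,3,0],[-4,3,0],[-4,3,0]],"rot":[[0,0,0],[0,0,0],[0,0,0]]}' ; 
python3 - <<'E'
from h import *
go(615,-130,60,-7.5)
E
```

```text
time_s: 3.3
ee_pos: [620.3, -128.1, 74.4]
ee_rot: [87.5, 89.9, -9.7]
force: [0.3, 0.1, -0.9]
gripper_width: 0.4
pos [ 620.3 -128.1   74.4] yaw -7.26 t 3.3 F [ 0.3  0.1 -0.9] w 0.4
offset [14.4 -5.   2.6] rotx 0.24 down err [ 1.3e-03 -2.0e-04 -1.0e+00]
```

Clear now. Descend in small steps.

```bash
python3 -m handwheel '{"gripper":[1,1,1,1],"offset":[[3,-2,1],[6,-2,1],[8,-2,1],[8,-2,1]],"rot":[[0,0,0],[0,0,0],[0,0,0],[0,0,0]]}' ;  python3 -m handwheel '{"gripper":[1,1,1,1],"offset":[[2,0,0],[4,0,0],[5,0,0],[5,0,0]],"rot":[[0,0,0],[0,0,0],[0,0,0],[0,0,0]]}'
```

```text
time_s: 3.63
ee_pos: [616.8, -129.1, 64.9]
ee_rot: [-93.4, 89.9, 169.3]
force: [1.1, 0.4, 0.5]
gripper_width: 0.5
time_s: 3.97
ee_pos: [617.6, -129.2, 63.4]
ee_rot: [73.7, 89.9, -23.6]
force: [-3.1, 0.9, 12.5]
gripper_width: 0.2
```

```bash
python3 -m handwheel '{"gripper":[0.8,0.6,0.5,0.5,0.5],"offset":[[-40,0,0],[-80,0,0],[-100,-10,-30],[-120,-30,-65],[-140,-40,-105]],"rot":[[0,0,0],[0,0,0],[0,0,0],[0,0,0],[0,0,0]]}' ; python3 -c "
from h import *
go(505,165,200,-3)"
```

```text
time_s: 4.38
ee_pos: [590.7, -26.3, 199.0]
ee_rot: [4.7, 90.0, -92.7]
force: [0.2, 0.4, -0.0]
gripper_width: 31.0
pos [590.7 -26.3 199. ] yaw -7.43 t 4.38 F [ 0.2  0.4 -0. ] w 31.0
offset [  -1.  -109.8 -178.6] rotx -4.43 down err [-0.e+00 -3.e-04 -1.e+00]
```

```bash
python3 -m handwheel '{"gripper":[0.5,0.5,0.5,0.5,0.5],"offset":[[0,-110,-178],[0,-110,-178],[0,-110,-178],[0,-110,-178],[0,-110,-178]],"rot":[[-4,0,0],[-4,0,0],[-4,0,0],[-4,0,0],[-4,0,0]]}' ; python3 -m handwheel '{"gripper":[0.5,0.5],"offset":[[0,0,0],[0,0,0]],"rot":[[0,0,0],[0,0,0]]}' ;python3 - <<'E'
from h import *
go(505,165,200,-3)
im=cv2.cvtColor(grab_frame("wrist"),cv2.COLOR_RGB2BGR)
cv2.imwrite("pics/w4.png",im)
E
```

```text
time_s: 4.8
ee_pos: [504.7, 164.8, 197.8]
ee_rot: [111.5, 90.0, 18.1]
force: [0.5, 0.4, 0.3]
gripper_width: 45.4
time_s: 4.97
ee_pos: [505.0, 164.9, 197.8]
ee_rot: [63.0, 90.0, -30.0]
force: [0.6, -0.3, 0.6]
gripper_width: 45.3
pos [505.  164.9 197.8] yaw -3.05 t 4.97 F [ 0.6 -0.3  0.6] w 45.3
offset [-2.2 -0.  -0.1] rotx -0.05 down err [ 4.e-04 -2.e-04 -1.e+00]
```

View pics/w4.png

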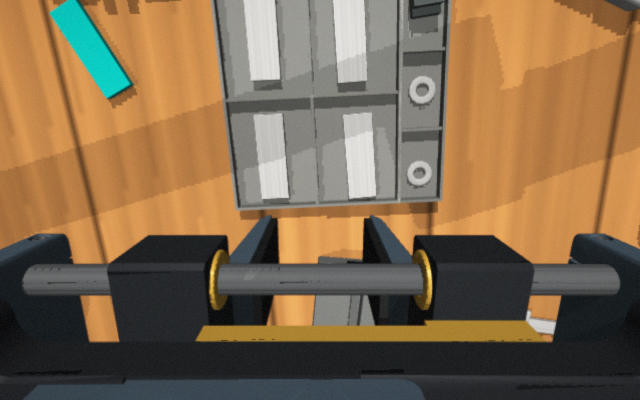

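Two plates fully visible near (272,155) and (359,155), two further at (262,40),(351,40); turquoise decoy outside the tray.

```bash
python3 - <<'E'
from h import *
s=state()
im=cv2.imread("pics/w4.png").astype(int)
m=((im.min(2)>205)).astype(np.uint8)*255; m[:, :220]=0;m[210:]=0;m[:,400:]=0
for k in cv2.findContours(m,cv2.RETR_EXTERNAL,cv2.CHAIN_APPROX_NONE)[0]:
    if cv2.contourArea(k)<300: continue
    P=onz("wrist",k.reshape(-1,2),11,s)[:,:2]
    r=cv2.minAreaRect(P.astype(np.float32)); b=cv2.boxPoints(r)
    e=max([b[1]-b[0],b[2]-b[1]],key=np.linalg.norm); e=e*np.sign(e[1])
    print(np.round(r[0],1),np.round(r[1],1),"yaw of length from +y:",np.degrees(np.arctan2(-e[0],e[1])).round(1))
w=onz("wrist",[(239,210),(438,199),(232,100),(312,98),(316,206)],14,s);print(w.round(1))
E
```

```text
[453.7 167.7] [43.  27.9] yaw of length from +y: -0.1
[548.5 176.5] [29.1 69.4] yaw of length from +y: 2.4
[541.5 308.2] [29.  55.1] yaw of length from +y: 1.3
[455.5 304.3] [71.  28.2] yaw of length from +y: -0.8
[[413.8 134.   14. ]
 [631.9 134.6  14. ]
 [420.3 250.   14. ]
 [501.2 247.5  14. ]
 [498.6 133.9  14. ]]
```

```bash
python3 - <<'E'
from h import *
s=state()
im=cv2.imread("pics/w4.png").astype(int)
print(im[150,240:300:6].tolist(), im[130,240:300:6,1].tolist())
for T in (180,190):
  m=((im.min(2)>T)).astype(np.uint8)*255; m[:, :238]=0;m[203:]=0;m[:,385:]=0
  m=cv2.morphologyEx(m,cv2.MORPH_OPEN,np.ones((5,5)))
  for k in cv2.findContours(m,cv2.RETR_EXTERNAL,cv2.CHAIN_APPROX_NONE)[0]:
    if cv2.contourArea(k)<300: continue
    P=onz("wrist",k.reshape(-1,2),11,s)[:,:2]
    r=cv2.minAreaRect(P.astype(np.float32)); b=cv2.boxPoints(r)
    e=max([b[1]-b[0],b[2]-b[1]],key=np.linalg.norm); e=e*np.sign(e[1])
    print(T,np.round(r[0],1),np.round(r[1],1),np.degrees(np.arctan2(-e[0],e[1])).round(1))
E
```

```text
[[123, 129, 130], [123, 129, 130], [125, 129, 131], [190, 191, 193], [185, 189, 193], [191, 195, 199], [188, 191, 193], [188, 196, 194], [126, 132, 132], [124, 132, 131]] [125, 127, 130, 194, 193, 197, 193, 194, 133, 132]
180 [454.1 189.5] [88.9 29.3] -0.3
180 [548.2 185.3] [29.2 89. ] 2.4
180 [541.7 299.1] [29.2 73.4] 1.4
180 [455.6 304. ] [71.5 29.3] -0.9
190 [453.9 166.8] [43.2 28.8] -0.3
190 [548.2 185.2] [29.1 88.8] 2.4
190 [541.7 299.1] [29.1 73.3] 1.2
190 [455.7 304.2] [71.1 28.8] -0.8
```

```bash
python3 -c "
from h import *
go(547.3,207.3,5,2.4)"
```

```text
pos [505.7 163.6 197.8] yaw -3.17 t 5.02 F [ 0.5 -0.7 -0.4] w 45.5
offset [192.8  39.  -46. ] rotx -5.57 down err [ 6.e-04 -6.e-04 -1.e+00]
```

```bash
python3 -m handwheel '{"gripper":[0.5,0.5,0.5,0.5,0.5],"offset":[[10,20,-23],[45,40,-45],[85,40,-45],[125,40,-45],[150,40,-45]],"rot":[[-5.5,0,0],[-5.5,0,0],[-5.5,0,0],[-5.5,0,0],[-5.5,0,0]]}' ; python3 -m handwheel '{"gripper":[0.5,0.5,0.5,0.5,0.5],"offset":[[15,0,0],[28,0,0],[36,0,0],[40,0,0],[40,0,0]],"rot":[[0,0,0],[0,0,0],[0,0,0],[0,0,0],[0,0,0]]}' ;python3 - <<'E'
from h import *
go(547.3,207.3,5,2.4)
im=cv2.cvtColor(grab_frame("wrist"),cv2.COLOR_RGB2BGR)
cv2.imwrite("pics/w5.png",im)
E
```

```text
time_s: 5.43
ee_pos: [547.4, 203.5, 43.3]
ee_rot: [-66.9, 89.7, -154.8]
force: [-0.5, -0.4, -0.6]
gripper_width: 45.7
time_s: 5.85
ee_pos: [548.6, 204.8, 7.0]
ee_rot: [-60.7, 89.9, -148.6]
force: [0.4, -0.1, 0.1]
gripper_width: 45.3
pos [548.6 204.8   7. ] yaw 2.13 t 5.85 F [ 0.4 -0.1  0.1] w 45.3
offset [ 2.  -1.2 -2.6] rotx -0.27 down err [-1.e-03 -6.e-04 -1.e+00]
```

View pics/w5.png

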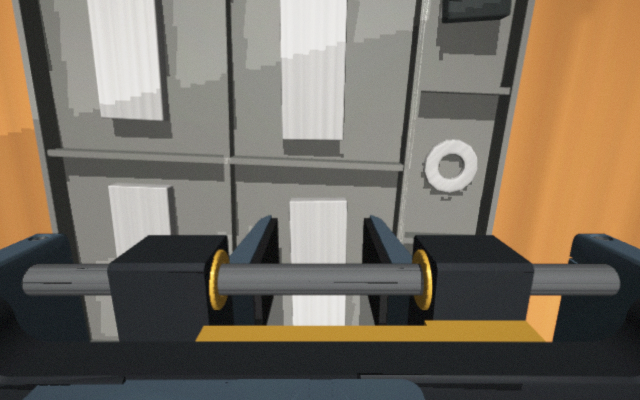

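```bash
python3 -m handwheel '{"gripper":[0.5,1,1,1,1],"offset":[[2,-0.5,-2],[2,-0.5,-2],[2,-0.5,-2],[2,-0.5,-2],[2,-0.5,-2]],"rot":[[0,0,0],[0,0,0],[0,0,0],[0,0,0],[0,0,0]]}' 45; python3 -m handwheel '{"gripper":[1,1],"offset":[[0,0,0],[0,0,0]],"rot":[[0,0,0],[0,0,0]]}' 45; python3 -m handwheel '{"gripper":[1,1,1],"offset":[[-20,0,0],[-60,0,0],[-100,0,0]],"rot":[[0,0,0],[0,0,0],[0,0,0]]}';python3 - <<'E'
from h import *
go(600,45,110,-7.5)
im=cv2.cvtColor(grab_frame("wrist"),cv2.COLOR_RGB2BGR)
cv2.imwrite("pics/w6.png",im)
E
```

```text
time_s: 6.32
ee_pos: [547.9, 208.1, 6.3]
ee_rot: [105.3, 90.0, 17.6]
force: [-1.2, -0.1, 2.5]
gripper_width: 29.6
time_s: 6.48
ee_pos: [547.9, 208.0, 6.3]
ee_rot: [110.2, 90.0, 22.4]
force: [-1.0, 1.1, 5.0]
gripper_width: 29.2
time_s: 6.73
ee_pos: [546.1, 207.2, 104.7]
ee_rot: [-70.6, 89.7, -158.4]
force: [1.4, 1.4, -1.9]
gripper_width: 29.2
pos [546.1 207.2 104.7] yaw 2.22 t 6.73 F [ 1.4  1.4 -1.9] w 29.2
offset [ -5.2  47.5 164.2] rotx 9.72 down err [-0.0051 -0.002  -1.    ]
```

View pics/w6.png

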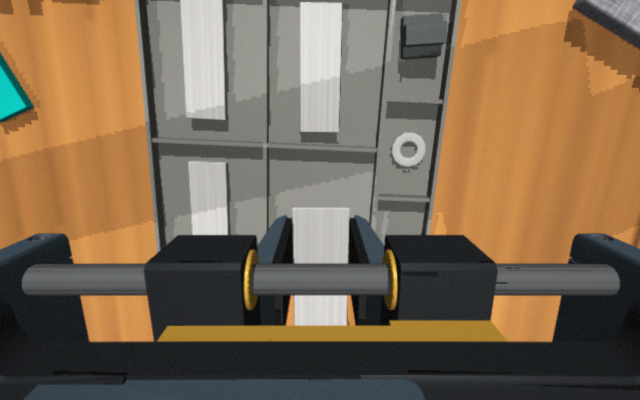

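```bash
python3 -m handwheel '{"gripper":[1,1,1,1,1],"offset":[[0,12,40],[-5,25,80],[-5,38,120],[-5,50,160],[-5,52,163]],"rot":[[0,0,0],[3,0,0],[6,0,0],[9.7,0,0],[9.7,0,0]]}'; python3 -m handwheel '{"gripper":[1],"offset":[[0,0,0]],"rot":[[0,0,0]]}';python3 - <<'E'
from h import *
go(604.1,45,50,-7.5)
im=cv2.cvtColor(grab_frame("wrist"),cv2.COLOR_RGB2BGR)
cv2.imwrite("pics/w7.png",im)
E
```

```text
time_s: 7.2
ee_pos: [607.8, 40.7, 110.1]
ee_rot: [32.7, 89.8, -65.1]
force: [0.2, -0.1, -1.5]
gripper_width: 29.4
time_s: 7.28
ee_pos: [606.5, 44.5, 109.9]
ee_rot: [-49.0, 90.0, -146.7]
force: [-0.2, -0.1, -2.0]
gripper_width: 29.3
pos [606.5  44.5 109.9] yaw -7.71 t 7.28 F [-0.2 -0.1 -2. ] w 29.3
offset [59.9 -2.5 -0.2] rotx -0.21 down err [-4.e-04 -3.e-04 -1.e+00]
```

View pics/w7.png

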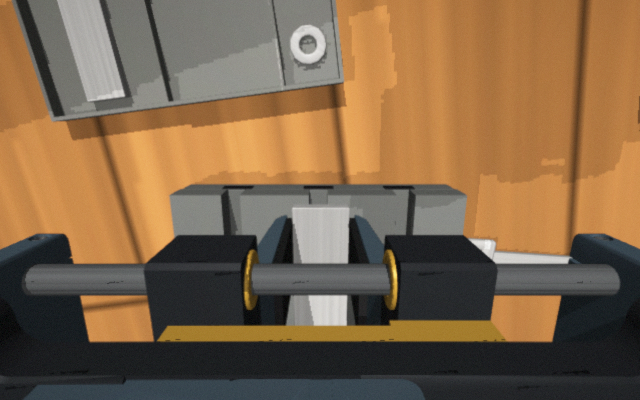

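```bash
python3 -m handwheel '{"gripper":[1,1,1,1,1],"offset":[[15,-2,0],[40,-2,0],[55,-2,0],[61,-2,0],[63,-2,0]],"rot":[[0,0,0],[0,0,0],[0,0,0],[0,0,0],[0,0,0]]}'; python3 -m handwheel '{"gripper":[1],"offset":[[0,0,0]],"rot":[[0,0,0]]}';python3 - <<'E'
from h import *
go(598.9,5.3,45,-7.5)
for n in("scene","side"):
    im=cv2.cvtColor(grab_frame(n),cv2.COLOR_RGB2BGR)
    c=im[200:290,220:350] if n=="scene" else im[110:220,230:370]
    cv2.imwrite(f"pics/{n}1.png",cv2.resize(c,None,fx=5.5,fy=5.4,interpolation=cv2.INTER_CUBIC))
E
```

```text
time_s: 7.75
ee_pos: [602.5, 48.8, 46.2]
ee_rot: [-84.0, 89.8, 178.6]
force: [0.4, 0.4, -2.4]
gripper_width: 29.2
time_s: 7.83
ee_pos: [603.8, 48.4, 47.6]
ee_rot: [-94.5, 90.0, 168.1]
force: [0.4, -0.8, -1.8]
gripper_width: 29.2
pos [603.8  48.4  47.6] yaw -7.4 t 7.83 F [ 0.4 -0.8 -1.8] w 29.2
offset [ 2.5  0.7 43.4] rotx 0.1 down err [-5.e-04  1.e-04 -1.e+00]
```

View pics/scene1.png

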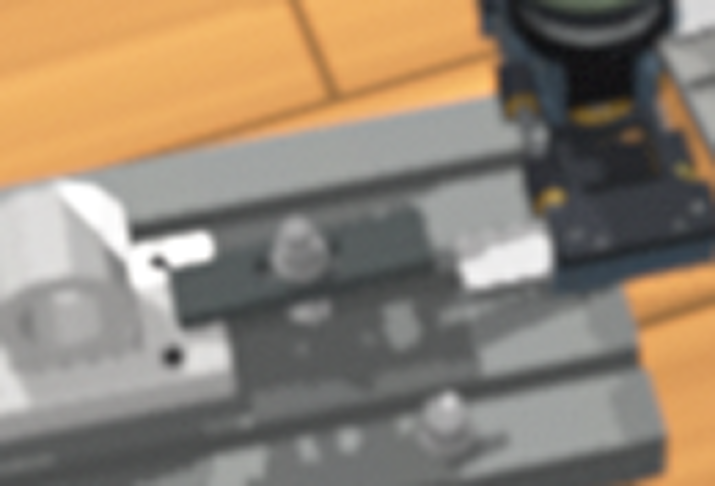

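View pics/side1.png

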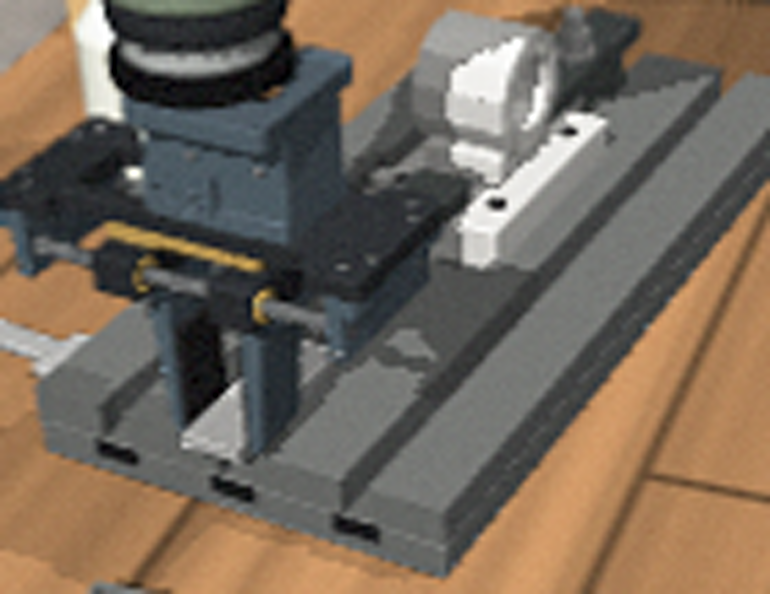

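```bash
python3 - <<'E'
from h import *
p=proj("scene",[[578.9,-27.3,85],[609.9,-31.4,85],[580.2,-16.1,52],[610,-20,52]])
print(((p-[220,200])*[5.5,5.4]).round(0))
E
```

```text
[[424. 200.]
 [437. 252.]
 [451. 235.]
 [464. 284.]]
```

```bash
python3 -m handwheel '{"gripper":[1,1,1,1,1],"offset":[[1,0.5,12],[1,0.5,26],[1,0.5,38],[1,0.5,43],[1,0.5,43]],"rot":[[0,0,0],[0,0,0],[0,0,0],[0,0,0],[0,0,0]]}'; python3 -m handwheel '{"gripper":[1,1,1,1],"offset":[[1,0,0],[2,0,0],[3,0,0],[3,0,0]],"rot":[[0,0,0],[0,0,0],[0,0,0],[0,0,0]]}';python3 - <<'E'
from h import *
go(598.9,5.3,45,-7.5)
E
```

```text
time_s: 8.35
ee_pos: [598.7, 2.4, 47.0]
ee_rot: [27.7, 90.0, -70.0]
force: [0.3, 0.7, -1.9]
gripper_width: 29.1
time_s: 8.68
ee_pos: [598.9, 4.9, 43.4]
ee_rot: [-74.2, 90.0, -171.7]
force: [0.0, -0.4, -2.0]
gripper_width: 28.7
pos [598.9   4.9  43.4] yaw -7.46 t 8.68 F [ 0.  -0.4 -2. ] w 28.7
offset [-1.6 -0.  -0.4] rotx 0.04 down err [-4.e-04 -1.e-04 -1.e+00]
```

```bash
python3 -m handwheel '{"gripper":[1,1,1],"offset":[[1,0,0],[1.5,0,0],[1.5,0,0]],"rot":[[0,0,0],[0,0,0],[0,0,0]]}'
```

```text
time_s: 8.93
ee_pos: [598.9, 4.9, 43.3]
ee_rot: [95.2, 90.0, -2.2]
force: [-2.4, -0.9, 4.8]
gripper_width: 29.4
```

```bash
python3 -m handwheel '{"gripper":[1,1,1],"offset":[[1,0,0],[1.5,0,0],[1.5,0,0]],"rot":[[0,0,0],[0,0,0],[0,0,0]]}'
```

```text
time_s: 9.18
ee_pos: [599.0, 4.9, 43.3]
ee_rot: [95.7, 89.9, -1.8]
force: [-3.5, 0.2, 14.1]
gripper_width: 29.4
```

```bash
python3 -m handwheel '{"gripper":[0.5,0.5,0.5,0.5,0.5],"offset":[[-2,0,0],[-2,0,0],[-2,0,0],[-2,0,0],[-25,0,0]],"rot":[[0,0,0],[0,0,0],[0,0,0],[0,0,0],[0,0,0]]}';python3 -m handwheel '{"gripper":[0.5,0.5,0.5],"offset":[[-35,0,-5],[-70,0,-25],[-85,0,-60]],"rot":[[0,0,0],[0,0,0],[0,0,0]]}'; python3 - <<'E'
from h import *
go(454,211.5,90,-0.3)
for n in("scene","side"):
    im=cv2.cvtColor(grab_frame(n),cv2.COLOR_RGB2BGR)
    c=im[200:290,220:350] if n=="scene" else im[110:220,230:370]
    cv2.imwrite(f"pics/{n}2.png",cv2.resize(c,None,fx=5.5,fy=5.4,interpolation=cv2.INTER_CUBIC))
E
```

```text
time_s: 9.6
ee_pos: [595.7, 4.6, 61.6]
ee_rot: [-82.4, 89.5, -179.8]
force: [-0.7, 0.5, -0.7]
gripper_width: 45.4
time_s: 9.85
ee_pos: [608.8, 62.3, 155.1]
ee_rot: [90.1, 89.6, -7.6]
force: [1.1, 1.1, 0.1]
gripper_width: 45.7
pos [608.8  62.3 155.1] yaw -7.7 t 9.85 F [1.1 1.1 0.1] w 45.7
offset [  63.9 -173.9 -127.1] rotx -7.4 down err [ 6.6e-03 -9.0e-04 -1.0e+00]
```

View pics/scene2.png

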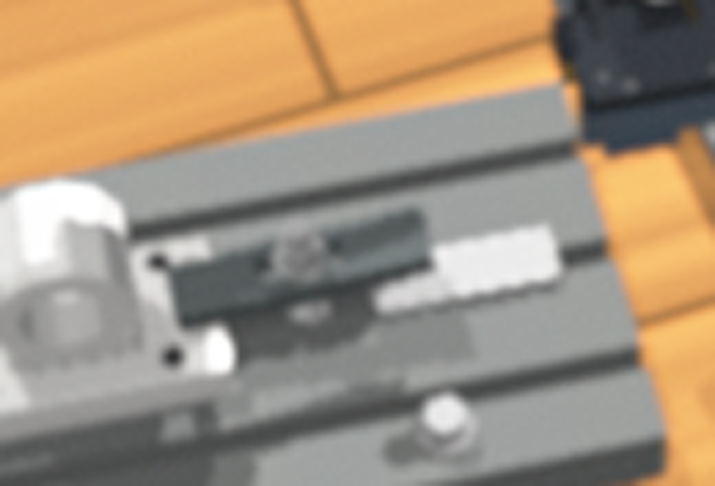

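```bash
python3 -m handwheel '{"gripper":[0.5,0.5,0.5,0.5,0.5],"offset":[[0,-170,-125],[0,-170,-125],[0,-170,-125],[0,-170,-125],[0,-170,-125]],"rot":[[-7.3,0,0],[-7.3,0,0],[-7.3,0,0],[-7.3,0,0],[-7.3,0,0]]}';python3 -m handwheel '{"gripper":[0.5,0.5,0.5],"offset":[[35,-2,-2],[65,-2,-2],[85,-2,-2]],"rot":[[0,0,0],[0,0,0],[0,0,0]]}'; python3 - <<'E'
from h import *
im=cv2.cvtColor(grab_frame("wrist"),cv2.COLOR_RGB2BGR)
cv2.imwrite("pics/w8.png",im)
go(454.2,211.5,5.5,-0.3)
E
```

```text
time_s: 10.37
ee_pos: [454.4, 208.6, 149.6]
ee_rot: [-60.6, 89.9, -150.8]
force: [-0.5, 1.2, 0.5]
gripper_width: 45.4
time_s: 10.62
ee_pos: [452.0, 210.0, 63.0]
ee_rot: [-60.8, 89.8, -150.8]
force: [0.1, 0.5, 0.1]
gripper_width: 45.9
pos [450.2 208.7  60. ] yaw -0.1 t 10.67 F [-0.5 -0.3 -3.1] w 45.6
offset [54.4  4.6 -3. ] rotx 0.2 down err [-0.0096 -0.0046 -0.9999]
```

View pics/w8.png

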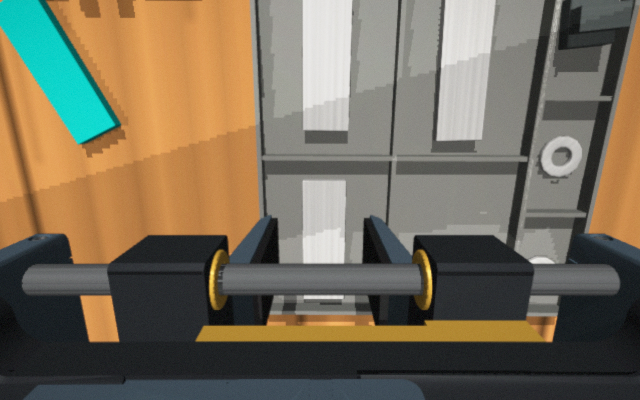

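```bash
python3 -m handwheel '{"gripper":[0.5,0.5,0.5,0.5,0.5],"offset":[[20,3,-2],[38,3,-2],[48,3,-2],[54,3,-2],[54,3,-2]],"rot":[[0,0,0],[0,0,0],[0,0,0],[0,0,0],[0,0,0]]}';python3 -m handwheel '{"gripper":[0.5],"offset":[[0,0,0]],"rot":[[0,0,0]]}'; python3 - <<'E'
from h import *
s=state()
im=cv2.cvtColor(grab_frame("wrist"),cv2.COLOR_RGB2BGR)
cv2.imwrite("pics/w9.png",im)
go(454.2,211.5,5.5,-0.3)
m=((im[:235,280:360].min(2)>175)).astype(np.uint8)
ys,xs=np.nonzero(m[150:]);print(xs.min()+280,xs.max()+280,ys.min()+150)
print(onz("wrist",[(320,ys.min()+150)],11,s))
E
```

```text
time_s: 11.08
ee_pos: [456.8, 211.7, 10.7]
ee_rot: [-63.2, 89.9, -153.4]
force: [0.1, -0.1, 0.5]
gripper_width: 45.4
time_s: 11.17
ee_pos: [457.7, 212.2, 12.0]
ee_rot: [92.9, 90.0, 2.7]
force: [0.2, 0.2, 0.7]
gripper_width: 45.4
pos [458.1 212.4  12.4] yaw -0.19 t 11.22 F [0.4 0.2 0.6] w 45.6
offset [ 6.9 -3.9  0.9] rotx 0.11 down err [ 1.3e-03  5.0e-04 -1.0e+00]
286 341 204
[[456.97093705 235.9975598   11.        ]]
```

View pics/w9.png

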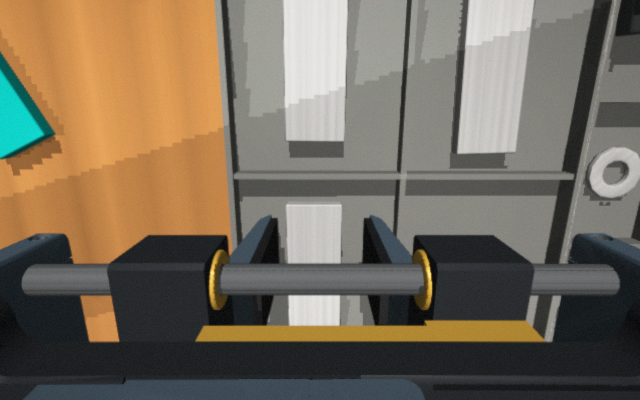

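```bash
python3 -m handwheel '{"gripper":[0.5,0.5,1,1,1],"offset":[[4,-3.5,-1],[7,-3.5,-1],[7,-3.5,-1],[7,-3.5,-1],[7,-3.5,-1]],"rot":[[0,0,0],[0,0,0],[0,0,0],[0,0,0],[0,0,0]]}' 45;  python3 -m handwheel '{"gripper":[1,1,1],"offset":[[0,0,0],[0,0,0],[0,0,0]],"rot":[[0,0,0],[0,0,0],[0,0,0]]}' 45; python3 -m handwheel '{"gripper":[1,1,1],"offset":[[-20,0,0],[-60,0,0],[-100,0,0]],"rot":[[0,0,0],[0,0,0],[0,0,0]]}';python3 - <<'E'
from h import *
go(604.3,47,110,-7.5)
E
```

```text
time_s: 11.63
ee_pos: [454.0, 213.3, 4.8]
ee_rot: [95.2, 90.0, 5.1]
force: [-0.6, -0.6, -0.0]
gripper_width: 29.3
time_s: 11.88
ee_pos: [454.1, 213.3, 4.8]
ee_rot: [105.3, 90.0, 15.1]
force: [-0.3, 0.8, 1.0]
gripper_width: 29.3
time_s: 12.13
ee_pos: [452.4, 212.6, 104.4]
ee_rot: [-65.3, 89.7, -155.4]
force: [2.6, 0.3, -1.5]
gripper_width: 29.5
pos [452.4 212.6 104.4] yaw -0.19 t 12.13 F [ 2.6  0.3 -1.5] w 29.5
offset [ -6.  152.4 165.1] rotx 7.31 down err [-0.0045 -0.0021 -1.    ]
```

```bash
python3 -m handwheel '{"gripper":[1,1,1,1,1],"offset":[[-6,140,151],[-6,140,151],[-6,140,151],[-6,140,151],[-6,140,151]],"rot":[[7.3,0,0],[7.3,0,0],[7.3,0,0],[7.3,0,0],[7.3,0,0]]}'; python3 -m handwheel '{"gripper":[1,1],"offset":[[0,0,0],[0,0,0]],"rot":[[0,0,0],[0,0,0]]}';python3 - <<'E'
from h import *
go(604.3,47,54,-7.5)
E
```

```text
time_s: 12.55
ee_pos: [594.4, 60.0, 110.6]
ee_rot: [-25.4, 90.0, -122.9]
force: [-0.0, 0.4, -1.0]
gripper_width: 29.4
time_s: 12.72
ee_pos: [594.2, 60.1, 109.9]
ee_rot: [-80.9, 90.0, -178.5]
force: [-0.4, 0.2, -1.6]
gripper_width: 29.7
pos [594.2  60.1 109.9] yaw -7.68 t 12.72 F [-0.4  0.2 -1.6] w 29.7
offset [55.9 11.8 11.6] rotx -0.18 down err [-9.e-04 -0.e+00 -1.e+00]
```

```bash
python3 -m handwheel '{"gripper":[1,1,1,1,1],"offset":[[15,12,11],[35,12,11],[50,12,11],[56,12,11],[57,12,11]],"rot":[[0,0,0],[0,0,0],[0,0,0],[0,0,0],[0,0,0]]}'; python3 -m handwheel '{"gripper":[1,1],"offset":[[0,0,0],[0,0,0]],"rot":[[0,0,0],[0,0,0]]}';python3 - <<'E'
from h import *
go(598.9,5.3,51.5,-7.5)
for n in("scene","side"):
    im=cv2.cvtColor(grab_frame(n),cv2.COLOR_RGB2BGR)
    c=im[200:290,220:350] if n=="scene" else im[110:220,230:370]
    cv2.imwrite(f"pics/{n}3.png",cv2.resize(c,None,fx=5.5,fy=5.4,interpolation=cv2.INTER_CUBIC))
E
```

```text
time_s: 13.13
ee_pos: [601.8, 50.2, 52.0]
ee_rot: [-80.8, 89.7, -178.3]
force: [0.2, -1.1, -1.3]
gripper_width: 29.4
time_s: 13.3
ee_pos: [604.3, 49.9, 54.7]
ee_rot: [100.4, 89.9, 2.9]
force: [0.6, -0.2, -1.8]
gripper_width: 29.4
pos [604.3  49.9  54.7] yaw -7.44 t 13.3 F [ 0.6 -0.2 -1.8] w 29.4
offset [ 3.1  0.4 44.9] rotx 0.06 down err [ 1.6e-03  1.0e-04 -1.0e+00]
```

View pics/scene3.png

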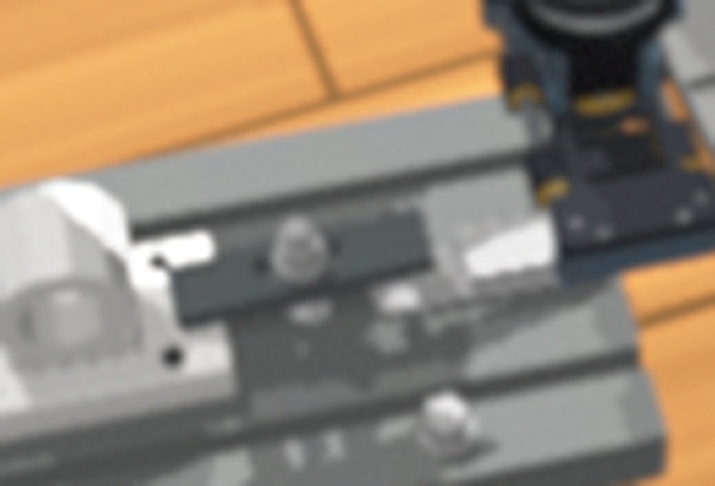

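View pics/side3.png

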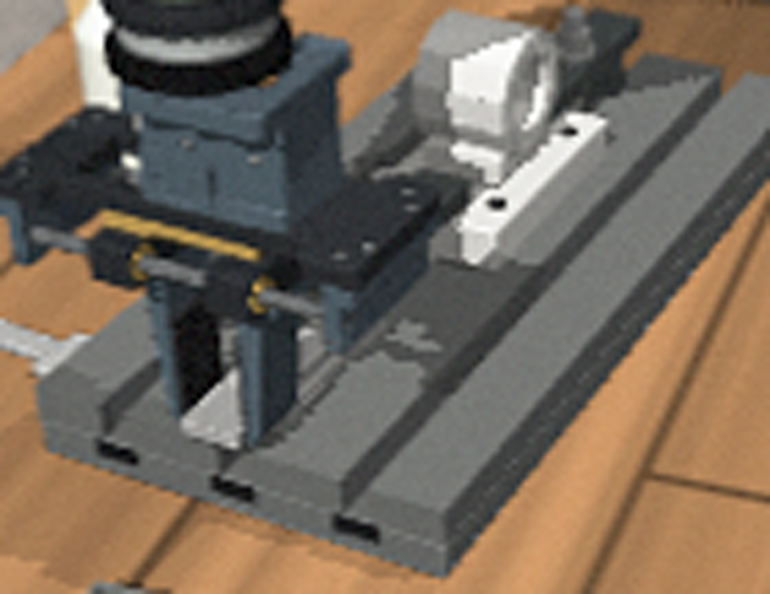

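```bash
python3 -m handwheel '{"gripper":[1,1,1,1,1],"offset":[[2.5,0.4,2],[3,0.4,16],[3,0.4,32],[3,0.4,42],[3,0.4,44]],"rot":[[0,0,0],[0,0,0],[0,0,0],[0,0,0],[0,0,0]]}'; python3 -m handwheel '{"gripper":[1,1,1],"offset":[[0,0,0],[1,0,0],[1,0,0]],"rot":[[0,0,0],[0,0,0],[0,0,0]]}';python3 -m handwheel '{"gripper":[1,1,1],"offset":[[0.5,0,0],[1,0,0],[1,0,0]],"rot":[[0,0,0],[0,0,0],[0,0,0]]}'
```

```text
time_s: 13.82
ee_pos: [598.1, 3.3, 50.8]
ee_rot: [-14.5, 90.0, -112.1]
force: [0.5, 1.1, -1.9]
gripper_width: 29.7
time_s: 14.07
ee_pos: [598.8, 5.8, 49.9]
ee_rot: [76.2, 90.0, -21.3]
force: [0.6, -1.3, -0.5]
gripper_width: 29.8
time_s: 14.32
ee_pos: [598.8, 5.8, 49.8]
ee_rot: [60.7, 89.9, -36.7]
force: [-1.5, -1.6, 5.6]
gripper_width: 29.5
```

Touches exactly at the expected 49.8. Release and go for plate D/C.

```bash
python3 -m handwheel '{"gripper":[0.5,0.5,0.5,0.5,0.5],"offset":[[-1,0,0],[-1,0,0],[-1,0,0],[-1,0,0],[-25,0,0]],"rot":[[0,0,0],[0,0,0],[0,0,0],[0,0,0],[0,0,0]]}';python3 -m handwheel '{"gripper":[0.5,0.5,0.5],"offset":[[-35,0,-5],[-70,0,-25],[-85,0,-60]],"rot":[[0,0,0],[0,0,0],[0,0,0]]}'; python3 - <<'E'
from h import *
for n in("scene","side"):
    im=cv2.cvtColor(grab_frame(n),cv2.COLOR_RGB2BGR)
    c=im[200:290,220:350] if n=="scene" else im[110:220,230:370]
    cv2.imwrite(f"pics/{n}4.png",cv2.resize(c,None,fx=5.5,fy=5.4,interpolation=cv2.INTER_CUBIC))
go(541.2,329.5,120,1.3)
E
```

```text
time_s: 14.73
ee_pos: [595.2, 5.9, 69.5]
ee_rot: [-83.0, 89.4, 179.5]
force: [-0.4, -0.5, -0.1]
gripper_width: 45.6
time_s: 14.98
ee_pos: [608.5, 63.5, 163.3]
ee_rot: [91.7, 89.6, -6.0]
force: [1.0, 0.2, 0.0]
gripper_width: 46.0
pos [609.2  69.2 162.6] yaw -7.31 t 15.08 F [ 0.5 -0.1 -0.6] w 45.3
offset [  42.8 -100.9 -249.4] rotx -8.61 down err [ 0.0086  0.0029 -1.    ]
```

View pics/scene4.png

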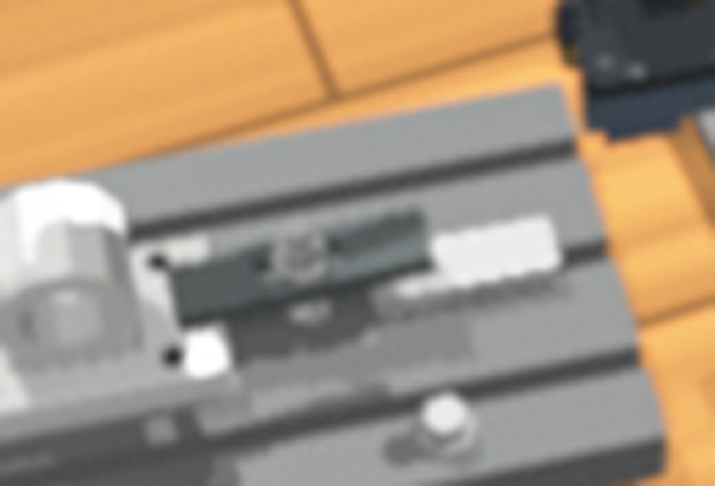

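View pics/side4.png

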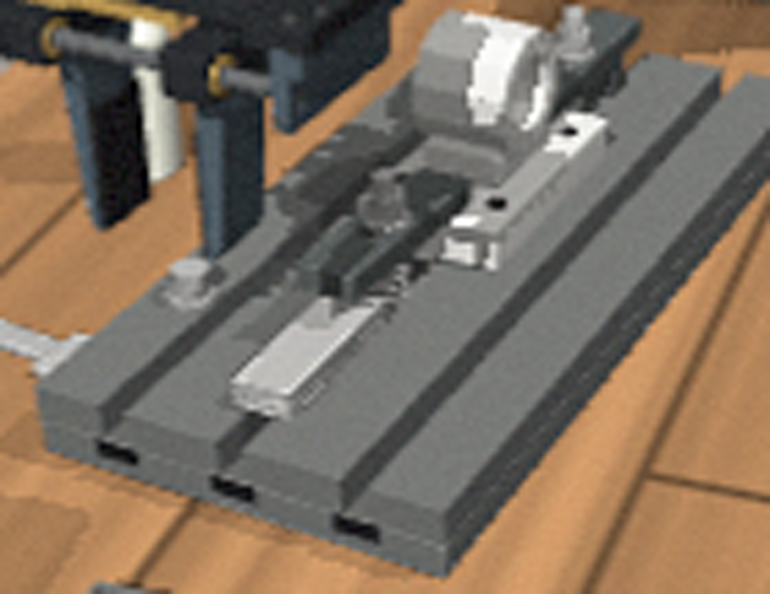

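```bash
python3 -m handwheel '{"gripper":[0.5,0.5,0.5,0.5,0.5],"offset":[[0,-78,-190],[0,-78,-190],[0,-78,-190],[0,-78,-190],[0,-78,-190]],"rot":[[-8.5,0,0],[-8.5,0,0],[-8.5,0,0],[-8.5,0,0],[-8.5,0,0]]}';python3 -m handwheel '{"gripper":[0.5,0.5,0.5],"offset":[[15,-13,-58],[40,-13,-58],[50,-13,-58]],"rot":[[0,0,0],[0,0,0],[0,0,0]]}'; python3 -m handwheel '{"gripper":[0.5],"offset":[[0,0,0]],"rot":[[0,0,0]]}'; python3 - <<'E'
from h import *
s=state()
im=cv2.cvtColor(grab_frame("wrist"),cv2.COLOR_RGB2BGR)
cv2.imwrite("pics/w10.png",im)
go(541.2,329.5,12,1.3)
E
```

```text
time_s: 15.5
ee_pos: [552.5, 265.2, 157.6]
ee_rot: [-66.7, 89.9, -155.7]
force: [0.5, -0.1, 0.1]
gripper_width: 45.8
time_s: 15.75
ee_pos: [536.6, 324.3, 104.6]
ee_rot: [-74.0, 89.7, -162.7]
force: [-1.1, -0.9, -2.1]
gripper_width: 45.3
time_s: 15.83
ee_pos: [537.0, 320.7, 104.4]
ee_rot: [-56.8, 89.5, -145.6]
force: [-0.3, 0.1, -0.1]
gripper_width: 45.4
pos [538.5 320.3 106.5] yaw 1.06 t 15.88 F [-0.8  0.5  0.3] w 45.3
offset [94.5  3.2 -9.4] rotx -0.24 down err [-0.0041 -0.0032 -1.    ]
```

View pics/w10.png

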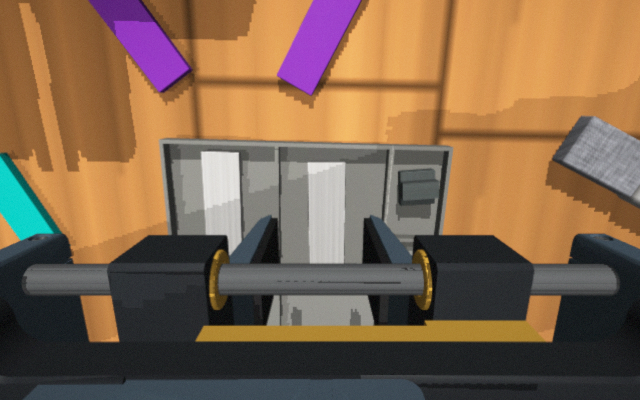

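```bash
python3 -m handwheel '{"gripper":[0.5,0.5,0.5,0.5,0.5],"offset":[[25,2,-8],[60,2,-8],[83,2,-8],[93,2,-8],[94,2,-8]],"rot":[[0,0,0],[0,0,0],[0,0,0],[0,0,0],[0,0,0]]}'; python3 -m handwheel '{"gripper":[0.5,0.5],"offset":[[0,0,0],[0,0,0]],"rot":[[0,0,0],[0,0,0]]}'; python3 - <<'E'
from h import *
s=state()
im=cv2.cvtColor(grab_frame("wrist"),cv2.COLOR_RGB2BGR)
cv2.imwrite("pics/w11.png",im)
go(541.2,329.5,5,1.3)
m=((im[150:215,250:400].min(2)>175)).astype(np.uint8)
ys,xs=np.nonzero(m);print(xs.min()+250,xs.max()+250,ys.min()+150)
print(onz("wrist",[(np.median(xs)+250,ys.min()+150)],11,s))
E
```

```text
time_s: 16.3
ee_pos: [541.4, 327.5, 13.2]
ee_rot: [-54.8, 89.8, -143.9]
force: [-0.3, -0.3, 0.5]
gripper_width: 45.9
time_s: 16.47
ee_pos: [543.4, 329.6, 16.8]
ee_rot: [117.0, 89.8, 27.9]
force: [0.5, -0.4, 0.5]
gripper_width: 45.7
pos [543.3 329.8  16.9] yaw 0.97 t 16.52 F [-0.   0.2  0.7] w 45.6
offset [11.9 -2.1  0.3] rotx -0.33 down err [ 0.0036  0.0019 -1.    ]
289 342 203
[[539.45112504 352.61548011  11.        ]]
```

View pics/w11.png

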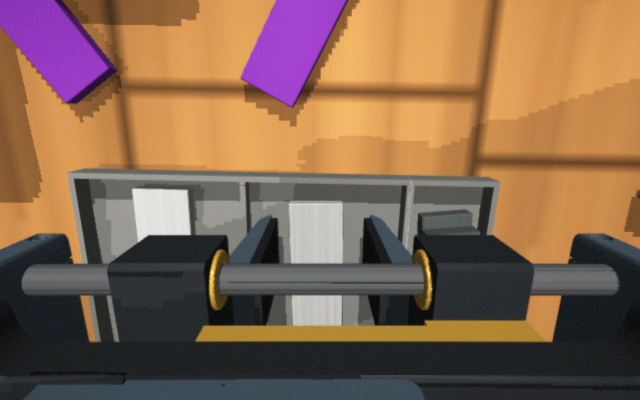

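```bash
python3 -m handwheel '{"gripper":[0.5,0.5,0.5,1,1],"offset":[[6,-2,0],[11,-2,0],[12,-2,0],[12,-2,0],[12,-2,0]],"rot":[[-0.3,0,0],[-0.3,0,0],[-0.3,0,0],[-0.3,0,0],[-0.3,0,0]]}' 45;  python3 -m handwheel '{"gripper":[1,1,1,1],"offset":[[0,0,0],[0,0,0],[0,0,0],[0,0,0]],"rot":[[0,0,0],[0,0,0],[0,0,0],[0,0,0]]}' 45; python3 -m handwheel '{"gripper":[1,1,1],"offset":[[-20,0,0],[-60,0,0],[-100,0,0]],"rot":[[0,0,0],[0,0,0],[0,0,0]]}';python3 - <<'E'
from h import *
go(604.5,49,120,-7.5)
E
```

```text
time_s: 16.93
ee_pos: [539.6, 329.7, 3.3]
ee_rot: [135.6, 90.0, 47.0]
force: [-1.0, -0.7, 5.3]
gripper_width: 35.4
time_s: 17.27
ee_pos: [539.6, 329.7, 3.3]
ee_rot: [137.1, 90.0, 48.4]
force: [-2.1, 0.3, 5.9]
gripper_width: 29.4
time_s: 17.52
ee_pos: [538.0, 328.6, 101.3]
ee_rot: [-59.5, 89.7, -148.1]
force: [0.6, -0.5, -1.8]
gripper_width: 29.1
pos [538.  328.6 101.3] yaw 1.32 t 17.52 F [ 0.6 -0.5 -1.8] w 29.1
offset [-18.2  59.9 281.1] rotx 8.82 down err [-0.005  -0.0031 -1.    ]
```

```bash
python3 -m handwheel '{"gripper":[1,1,1,1,1],"offset":[[-18,42,200],[-18,42,200],[-18,42,200],[-18,42,200],[-18,42,200]],"rot":[[8.8,0,0],[8.8,0,0],[8.8,0,0],[8.8,0,0],[8.8,0,0]]}'; python3 -m handwheel '{"gripper":[1,1],"offset":[[0,5,68],[0,5,68]],"rot":[[0,0,0],[0,0,0]]}';python3 -m handwheel '{"gripper":[1,1],"offset":[[0,0,0],[0,0,0]],"rot":[[0,0,0],[0,0,0]]}';python3 - <<'E'
from h import *
go(604.5,49,62,-7.5)
E
```

```text
time_s: 17.93
ee_pos: [585.9, 128.3, 120.2]
ee_rot: [-43.3, 89.9, -140.8]
force: [1.0, 0.1, -2.0]
gripper_width: 29.1
time_s: 18.1
ee_pos: [581.9, 58.8, 120.0]
ee_rot: [-25.4, 89.9, -123.0]
force: [-0.1, 0.2, -2.1]
gripper_width: 29.4
time_s: 18.27
ee_pos: [581.8, 61.0, 120.0]
ee_rot: [-87.9, 89.9, 174.5]
force: [0.1, 0.8, -2.1]
gripper_width: 29.7
pos [581.8  61.  120. ] yaw -7.66 t 18.27 F [ 0.1  0.8 -2.1] w 29.7
offset [57.9 24.2  8.9] rotx -0.16 down err [-1.3e-03  1.0e-04 -1.0e+00]
```

```bash
python3 -m handwheel '{"gripper":[1,1,1,1,1],"offset":[[10,24,7],[30,24,7],[48,24,7],[56,24,7],[58,24,7]],"rot":[[0,0,0],[0,0,0],[0,0,0],[0,0,0],[0,0,0]]}'; python3 -m handwheel '{"gripper":[1,1],"offset":[[0,0,0],[0,0,0]],"rot":[[0,0,0],[0,0,0]]}';python3 - <<'E'
from h import *
go(598.9,5.5,58,-7.5)
for n in("scene","side"):
    im=cv2.cvtColor(grab_frame(n),cv2.COLOR_RGB2BGR)
    c=im[200:290,220:350] if n=="scene" else im[110:220,230:370]
    cv2.imwrite(f"pics/{n}5.png",cv2.resize(c,None,fx=5.5,fy=5.4,interpolation=cv2.INTER_CUBIC))
E
```

```text
time_s: 18.68
ee_pos: [603.6, 53.5, 60.4]
ee_rot: [-81.3, 89.7, -178.7]
force: [0.6, 0.2, -0.9]
gripper_width: 30.0
time_s: 18.85
ee_pos: [605.8, 53.1, 63.4]
ee_rot: [102.6, 89.9, 5.1]
force: [-0.2, 0.2, -1.7]
gripper_width: 29.6
pos [605.8  53.1  63.4] yaw -7.44 t 18.85 F [-0.2  0.2 -1.7] w 29.6
offset [ 5.4 -0.7 48.1] rotx 0.06 down err [ 1.4e-03  1.0e-04 -1.0e+00]
```

View pics/scene5.png

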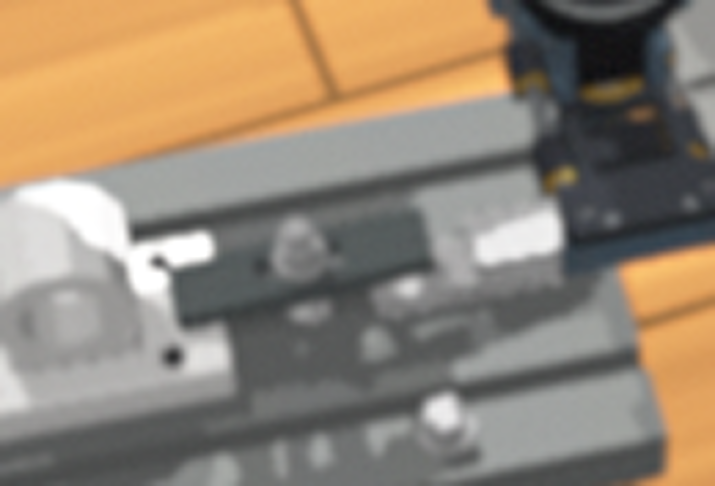

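```bash
python3 -m handwheel '{"gripper":[1,1,1,1,1],"offset":[[3,-0.5,3],[5.2,-0.5,8],[5.2,-0.5,18],[5.2,-0.5,28],[5.2,-0.5,34]],"rot":[[0,0,0],[0,0,0],[0,0,0],[0,0,0],[0,0,0]]}'; python3 -m handwheel '{"gripper":[1,1,1],"offset":[[0,0,9],[0,0,14],[0,0,14]],"rot":[[0,0,0],[0,0,0],[0,0,0]]}'; python3 -c "
from h import *
go(598.9,5.5,56.3,-7.5)"
```

```text
time_s: 19.37
ee_pos: [599.9, 16.9, 57.5]
ee_rot: [-13.9, 90.0, -111.4]
force: [-0.2, -0.7, -1.3]
gripper_width: 29.6
time_s: 19.62
ee_pos: [598.3, 3.3, 57.6]
ee_rot: [6.1, 90.0, -91.5]
force: [0.7, -0.1, -1.8]
gripper_width: 29.7
pos [598.3   3.3  57.6] yaw -7.58 t 19.62 F [ 0.7 -0.1 -1.8] w 29.7
offset [ 1.3  0.3 -2.2] rotx -0.08 down err [-0.e+00 -4.e-04 -1.e+00]
```

In without resistance. Lower onto the stack.

```bash
python3 -m handwheel '{"gripper":[1,1,1],"offset":[[1,0,0],[2,0,0],[2,0,0]],"rot":[[0,0,0],[0,0,0],[0,0,0]]}'; python3 -m handwheel '{"gripper":[1,1],"offset":[[0.5,0,0],[0.5,0,0]],"rot":[[0,0,0],[0,0,0]]}'
```

```text
time_s: 19.87
ee_pos: [598.7, 4.6, 56.3]
ee_rot: [44.8, 89.9, -52.7]
force: [-1.3, -2.8, 3.8]
gripper_width: 29.6
time_s: 20.03
ee_pos: [598.7, 4.7, 56.3]
ee_rot: [48.9, 89.9, -48.6]
force: [-2.7, -2.8, 7.3]
gripper_width: 29.6
```

```bash
python3 -m handwheel '{"gripper":[0.5,0.5,0.5,0.5,0.5],"offset":[[-1,0,0],[-1,0,0],[-1,0,0],[-1,0,0],[-25,0,0]],"rot":[[0,0,0],[0,0,0],[0,0,0],[0,0,0],[0,0,0]]}';python3 -m handwheel '{"gripper":[1,1,1,1,1],"offset":[[-35,0,-5],[-60,0,-20],[-70,0,-20],[-70,0,-20],[-70,0,-20]],"rot":[[0,0,0],[0,0,0],[0,0,0],[0,0,0],[0,0,0]]}'; python3 - <<'E'
from h import *
for n in("scene","side"):
    im=cv2.cvtColor(grab_frame(n),cv2.COLOR_RGB2BGR)
    c=im[200:290,220:350] if n=="scene" else im[110:220,230:370]
    cv2.imwrite(f"pics/{n}6.png",cv2.resize(c,None,fx=5.5,fy=5.4,interpolation=cv2.INTER_CUBIC))
go(592,-48.2,100,-7.5)
E
```

```text
time_s: 20.45
ee_pos: [595.1, 5.1, 75.8]
ee_rot: [-83.2, 89.4, 179.4]
force: [-0.0, 0.4, -0.3]
gripper_width: 45.6
time_s: 20.87
ee_pos: [600.5, 24.4, 149.3]
ee_rot: [-51.2, 89.9, -148.6]
force: [-0.3, -0.0, -1.5]
gripper_width: 14.9
pos [599.7  24.2 147.9] yaw -7.5 t 20.97 F [-1.  -0.4 -0.1] w 7.1
offset [47.9  2.  72.7] rotx 0.0 down err [-4.e-03 -5.e-04 -1.e+00]
```

View pics/scene6.png

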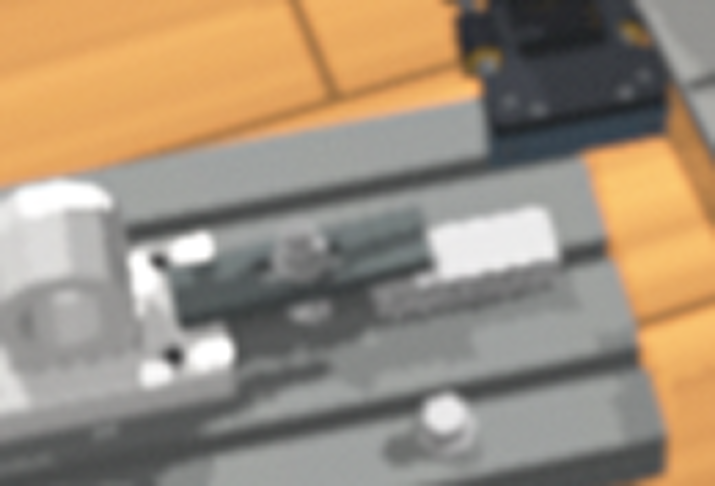

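View pics/side6.png

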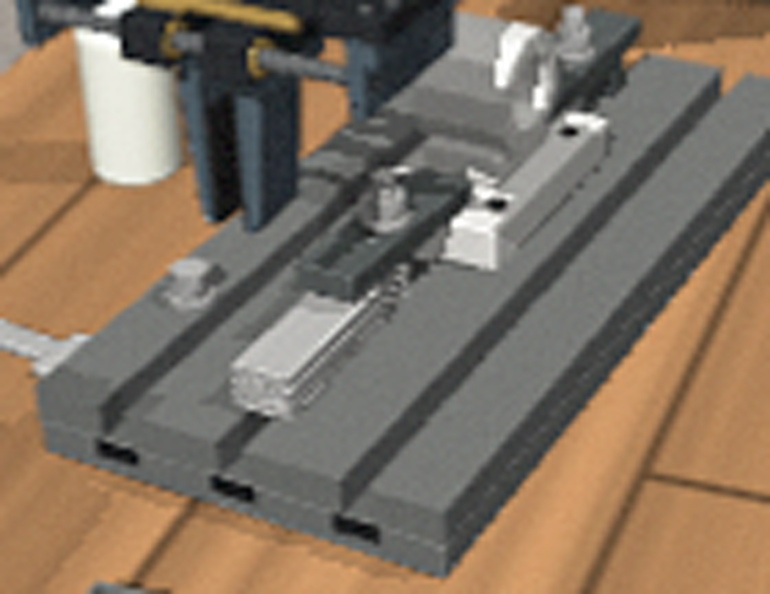

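Three plates stacked, aligned, with a small gap left under the heel. Now the press.

```bash
python3 -m handwheel '{"gripper":[1,1,1,1,1],"offset":[[5,2,35],[15,2,70],[30,2,73],[45,2,73],[48,2,73]],"rot":[[0,0,0],[0,0,0],[0,0,0],[0,0,0],[0,0,0]]}';python3 -m handwheel '{"gripper":[1,1],"offset":[[0,0,0],[0,0,0]],"rot":[[0,0,0],[0,0,0]]}'; python3 - <<'E'
from h import *
go(592,-48.2,84,-7.5)
E
```

```text
time_s: 21.38
ee_pos: [590.5, -49.0, 97.7]
ee_rot: [-87.0, 89.5, 175.4]
force: [-0.8, 0.2, -0.1]
gripper_width: 0.5
time_s: 21.55
ee_pos: [593.3, -48.0, 101.4]
ee_rot: [-85.6, 89.9, 176.9]
force: [0.0, 0.8, -0.7]
gripper_width: 0.6
pos [593.3 -48.  101.4] yaw -7.48 t 21.55 F [ 0.   0.8 -0.7] w 0.6
offset [17.4 -1.2  0.4] rotx 0.02 down err [-1.4e-03  1.0e-04 -1.0e+00]
```

```bash
python3 -m handwheel '{"gripper":[1,1,1,1,1],"offset":[[5,-1,0],[11,-1,0],[15,-1,0],[18,-1,0],[20,-1,0]],"rot":[[0,0,0],[0,0,0],[0,0,0],[0,0,0],[0,0,0]]}';python3 -m handwheel '{"gripper":[1,1,1],"offset":[[1,0,0],[3,0,0],[3,0,0]],"rot":[[0,0,0],[0,0,0],[0,0,0]]}'
```

```text
time_s: 21.97
ee_pos: [592.5, -47.3, 81.8]
ee_rot: [-170.5, 90.0, 92.1]
force: [-1.1, 1.6, 1.1]
gripper_width: 0.5
time_s: 22.22
ee_pos: [592.7, -47.7, 79.0]
ee_rot: [117.3, 90.0, 19.8]
force: [-0.3, 2.2, 2.1]
gripper_width: 0.7
```

```bash
python3 -m handwheel '{"gripper":[1,1,1],"offset":[[1,0,0],[2,0,0],[2,0,0]],"rot":[[0,0,0],[0,0,0],[0,0,0]]}';python3 -m handwheel '{"gripper":[1,1,1],"offset":[[1,0,0],[1,0,0],[1,0,0]],"rot":[[0,0,0],[0,0,0],[0,0,0]]}'
```

```text
time_s: 22.47
ee_pos: [592.8, -47.8, 78.4]
ee_rot: [105.5, 89.9, 8.0]
force: [-2.5, 2.7, 8.2]
gripper_width: 0.0
time_s: 22.72
ee_pos: [592.8, -47.7, 78.3]
ee_rot: [103.5, 89.9, 6.0]
force: [-4.9, 2.6, 13.1]
gripper_width: 0.5
```

```bash
python3 -m handwheel '{"gripper":[1,1,1,1,1],"offset":[[0.5,0,0],[0.5,0,0],[0.5,0,0],[0.5,0,0],[0.5,0,0]],"rot":[[0,0,0],[0,0,0],[0,0,0],[0,0,0],[0,0,0]]}';python3 -m handwheel '{"gripper":[1,1,1,1,1],"offset":[[0,0,0],[0,0,0],[0,0,0],[0,0,0],[0,0,0]],"rot":[[0,0,0],[0,0,0],[0,0,0],[0,0,0],[0,0,0]]}'; python3 - <<'E'
from h import *
ims=[]
for n in("scene","side"):
    im=cv2.cvtColor(grab_frame(n),cv2.COLOR_RGB2BGR)
    c=im[200:300,230:350] if n=="scene" else im[110:210,250:370]
    ims.append(cv2.resize(c,(390,325),interpolation=cv2.INTER_CUBIC))
cv2.imwrite("pics/fin.png",np.hstack(ims))
go(592,-48.2,78,-7.5)
E
```

```text
time_s: 23.13
ee_pos: [592.8, -47.7, 78.3]
ee_rot: [101.2, 89.9, 3.7]
force: [-4.9, 2.3, 16.2]
gripper_width: 0.9
time_s: 23.55
ee_pos: [592.8, -47.7, 78.3]
ee_rot: [102.0, 89.9, 4.5]
force: [-4.5, 2.4, 15.1]
gripper_width: 0.0
pos [592.8 -47.8  78.2] yaw -7.5 t 23.65 F [-4.6  1.5 15.3] w 0.5
offset [ 0.2 -0.7  0.5] rotx 0.0 down err [ 1.9e-03  1.0e-04 -1.0e+00]
```

View pics/fin.png

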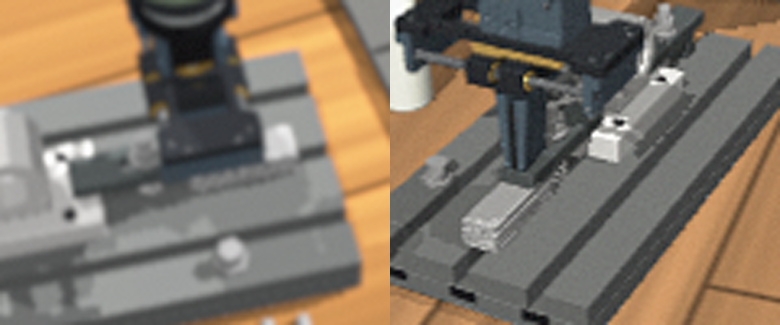

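The side view (right half) shows the shut fingers on the strap at about (515,170), with the flat three-plate stack ending at about (485,230). The push is steady at about 15 N, so I'm handing it in.

```bash
python3 -c "
from workcell import *
print(job_done())"
```

```text
the job is handed in; nothing more can be done
None
```

I packed the heel of the loose strap with three plates and handed the job in at about 23.7 s. The shut fingers were still holding the heel down at about 15 N.

- **Plates:** they lie flat on top of one another, each roughly 30 mm under the heel. All three touched down at the heights expected for the bed and 8 mm plates. The fourth stayed in the tray.
- **Bearing:** with the heel pushed down, the strap's top read about 78.3 mm. That puts its underside at about 64.3 mm, against a nominal stack top of 64 mm. The stack took the load stiffly and nothing was moving.
- **Level:** touching the bracket's foot gave its top at about 63.4 mm, so the strap bears about level, roughly 1 mm heel-high.
- **Disagreements:** an early picture estimate put the foot about 6 mm lower than the touch did; I went by the touch. Before that probe the fingers brushed the strap's side lightly (about 3 N) because they had not finished closing.
- **Bystanders:** I did not touch the washers, T-nut, flange nut or the coloured look-alikes. The flange nut looked unmoved in the last views. I took no last view of the tray.

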